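Load the indexing weight changer

TASK

Open the cam lever of the weight changer, then stand every reference weight from the tray upright in a pocket of its wheel, one after another through the front opening, and after each one turn the wheel clockwise by one click (never turn an empty pocket past the opening), so that at the end an empty pocket stands at the opening. Then flip the cam lever over its high point until it snaps fully closed and locks the wheel. Leave the tachometer, the jar and the loose impeller where they are.

Things in the scene. Friction and masses are not known exactly. Their poses are not given: they have to be found in the camera images.
- changer: the fixed weight changer: grey base plate 178 x 178 x 10 mm, origin at the centre of its underside, on the vertical axis of its wheel; its -x axis points to its front. A clear guard (height 84 to 87 mm, 91 mm to each side, from 56 mm before the axis to 92 mm behind) covers the wheel but for a slot 76 mm wide, open to the front and ending 28 mm behind the axis: it frees only the knob and the front pocket
- opening (a point): fixed point at the loading opening: floor centre (24 mm above the bench) of whichever pocket stands at the front, 56 mm in front of the wheel axis
- knob (a point): black hexagonal turning knob on the wheel's axis: 26 mm across flats (30 over corners), from 84 to 118 mm above the bench, on a 20 mm stem; this point is on the axis at 104 mm. Its x axis turns with the wheel and is square to one pair of flats (others at 60 and 120 degrees): with the wheel in a click one pair faces front and back
- wheel (a joint): turn of the wheel in rad, growing clockwise seen from above; starts at 0, stops at -0.12 and 5.6. A sprung detent draws it into a click every 60 degrees (1.047 rad); turning takes at most 0.25 N m. At k clicks pocket_k stands at the opening. Blocked (but for 0.15 rad of play) while the cam lever is closed
- lever_pivot (a point): vertical axis of the cam lever, 120 mm from the wheel axis to the front right; 44 mm above the bench, mid-height of the flat lever arm (7 mm thick, 12 mm wide)
- lever_grip (a point): upright black finger post at the end of the cam lever, 13 mm in diameter, 80 mm from the pivot, from 48 to 82 mm above the bench; this point is on its axis, 66 mm above the bench
- lever (a joint): cam lever angle in rad: 0 closed (wheel locked, arm to the right, a little to the rear), 1.9 fully open (arm to the front); opening turns it clockwise seen from above. Sprung, with a high point at 0.55: below that it snaps closed by itself, above it it springs fully open; pushing takes 3 to 5 N at the post. Close it only with the wheel in a click
- pocket_0 (a point): floor centre of wheel pocket 0 (24 mm above the bench; it goes round with the wheel; z up): a round black cup of 33 mm inner and 41 mm outer diameter, wall 16 mm high (top 40 mm above the bench), 56 mm from the wheel axis. The pockets follow one another 60 degrees apart in counter-clockwise order
- pocket_1 (a point): floor centre of wheel pocket 1 (24 mm above the bench; it goes round with the wheel; z up): a round black cup of 33 mm inner and 41 mm outer diameter, wall 16 mm high (top 40 mm above the bench), 56 mm from the wheel axis. The pockets follow one another 60 degrees apart in counter-clockwise order
- pocket_2 (a point): floor centre of wheel pocket 2 (24 mm above the bench; it goes round with the wheel; z up): a round black cup of 33 mm inner and 41 mm outer diameter, wall 16 mm high (top 40 mm above the bench), 56 mm from the wheel axis. The pockets follow one another 60 degrees apart in counter-clockwise order
- pocket_3 (a point): floor centre of wheel pocket 3 (24 mm above the bench; it goes round with the wheel; z up): a round black cup of 33 mm inner and 41 mm outer diameter, wall 16 mm high (top 40 mm above the bench), 56 mm from the wheel axis. The pockets follow one another 60 degrees apart in counter-clockwise order
- pocket_4 (a point): floor centre of wheel pocket 4 (24 mm above the bench; it goes round with the wheel; z up): a round black cup of 33 mm inner and 41 mm outer diameter, wall 16 mm high (top 40 mm above the bench), 56 mm from the wheel axis. The pockets follow one another 60 degrees apart in counter-clockwise order
- pocket_5 (a point): floor centre of wheel pocket 5 (24 mm above the bench; it goes round with the wheel; z up): a round black cup of 33 mm inner and 41 mm outer diameter, wall 16 mm high (top 40 mm above the bench), 56 mm from the wheel axis. The pockets follow one another 60 degrees apart in counter-clockwise order
- tray: the weights' fixed open tray, 68 x 236 x 18 mm with 4 mm walls, long side along its y axis; origin at the centre of its underside, on the bench; its floor is 4 mm above the bench
- weight_1_mid (a point): a loose brass reference weight, 0.15 kg: round foot 28 mm in diameter and 20 mm high, above it an upright handle 14 mm in diameter up to 52 mm; this point is on its axis half-way up, 26 mm above the underside; z is its upright axis; may be absent
- weight_2_mid (a point): a loose brass reference weight, 0.15 kg: round foot 28 mm in diameter and 20 mm high, above it an upright handle 14 mm in diameter up to 52 mm; this point is on its axis half-way up, 26 mm above the underside; z is its upright axis; may be absent
- weight_3_mid (a point): a loose brass reference weight, 0.15 kg: round foot 28 mm in diameter and 20 mm high, above it an upright handle 14 mm in diameter up to 52 mm; this point is on its axis half-way up, 26 mm above the underside; z is its upright axis; may be absent
- weight_4_mid (a point): a loose brass reference weight, 0.15 kg: round foot 28 mm in diameter and 20 mm high, above it an upright handle 14 mm in diameter up to 52 mm; this point is on its axis half-way up, 26 mm above the underside; z is its upright axis; may be absent
- tacho: bystander: orange hand tachometer lying flat, 54 x 114 x 30 mm, origin at its underside
- jar: bystander: white round jar with lid, 58 mm in diameter, 54 mm high, origin at its underside
- impeller: bystander: black fan impeller, 55 mm in diameter, 20 mm high, origin at its underside

How it is judged:
By the outcome, as a careful person would: the job done as asked, in the order asked, and still so for the second after the job is handed in, with the robot touching nothing.
Of weight_1, weight_2, weight_3, weight_4 only 3 to 4 are there at a start; the rules pass over those that are not, and their reading is None.
At some moment in a run one of weight_1, weight_2, weight_3, weight_4 may be knocked a few centimetres aside while the robot is not near it.
It also fails if it takes over 210 s, if anything falls off the work surface, if the arm or the gripper's body presses on something with over 40 N, if the wrist force passes 120 N, or if a joint passes its speed limit or range.

ROBOT

A 6-joint arm with a two-finger parallel gripper is mounted at the origin on a cart in front of the work surface, level with it; the furniture and walls round the work are solid. World frame = base frame: x ahead of the robot, y to its left, z up, the work surface at z = 0. Lengths are in m, angles in degrees, forces in N, time in s.
With the tool pointing down it reaches from about 0.15 to 0.775 m from the base axis. Payload 6.1 kg.
Tool frame: the origin (TCP) lies between the finger pads; the fingertips stand 25 mm ahead of it and the grasp point (between the pads) lies 6 mm ahead of it; x points along the fingers, z is the direction in which the jaws open and shut, and the axes are right-handed (so a half turn about x gives the same grasp; the last joint's range is limited). The gripper opens to 85 mm and grips with 20 to 120 N. Pads are 22 mm wide; open, the fingers measure 114 mm over their backs; the gripper's body (76 mm by 85 mm) begins 54 mm behind the grasp point. The pads swing forward as they close: fully open they stand 13 mm farther back than shut.
Start: joints at [-70.245, 7.208, -2.269, 80.523, 0, 90], TCP at [0.177, -0.494, 0.256] pointing down, gripper open.
Joint ranges: [-155.77, 155.77], [-54.66, 111.73], [-72.52, 77.12], [-102.08, 115.82], [-83.92, 84.16], [-180, 180]. Speed limits (degrees/s): [136.94, 136.94, 172.46, 180, 180, 180].

INTERFACE

Orientations are given as a 3x3 rotation matrix whose columns are the frame's x, y, z axes.
In Python, from plant import * gives the robot as it stands.
- The arm moves only by the tool servo_tool, never from a script. Its argument "targets" is a list that holds one entry, the list of rows, each a list of 4 numbers: the shift along the tool's x, y, z in mm, then the turn about the tool's x in degrees. In form: [[[dx, dy, dz, turn], ...]]. A call has 1 to 12 rows; each row is the pose to reach, as a shift and turn from the pose commanded when the call began, along the tool's axes at that moment; what a row does not reach only later rows make up. A row lasts 1/8 s, in which the tool goes at most 62.5 mm and 10.7 degrees, less where a joint would pass 70% of its speed; a pose out of reach is approached as far as the arm can. A call with a gripper value outside its range is refused whole. "fingers" is the opening in per cent of the stroke, from 0 (shut) to 100 (fully open), set as the call begins (left out, the last holds). The fingers move at their own pace and stop on an object; "grip_force" is the grip in N (left out, the last holds). Time passes only in rows, so rows that repeat a pose let the fingers close. It gives the time, the measured TCP pose, the force and the opening at its end, in the units of the state.
- state(): the state, without advancing time (a new reading comes with each control period).
- capture(name): name is "scene" or "top"; returns a dict with "image" (480x640x3 uint8, red, green, blue), "vfov" (degrees; the focal length in pixels is half the picture's height over the tangent of half this angle, whatever the lens; pixels are square), "cx", "cy" (the principal point, pixels), "k1" (the pictures are not rectified: a ray, as slopes to the right and down, at radius r is drawn at 1 + k1 r^2 times it, then the intrinsics apply), "R" (3x3) and "t" (3): a world point X has camera coordinates R X + t. Camera axes: x right, y down, z forward; pixel columns grow to the right and rows downward; lengths in m; the calibration is good to about 2 mm. A picture is of the moment at which its call begins. There is no depth.
- job_done(): hands the job in, once; it reports no verdict.
Trained networks look in the newest picture that a camera, given by its name, has taken for a name from the list of things; names that differ only in an ending like _2 or _b are one class to them, and where a whole thing is asked for, a point or a joint stands for the part that bears it (a point fixed in the world has none). Each returns a list of dicts, best first, with "score" (0 to 1); they miss things now and then, are a little off and sometimes report something else, mostly with a low value. They report only what shows in the picture. A call takes as long as a camera call.
- silhouettes(camera, target): "mask" (480x640 bool, what is visible of it) and "bbox" ([centre column, centre row, width, height] in pixels, round what is visible of it).
The state is a dict: "t": time; "joint_positions": joint angles; "joint_velocities": joint speeds; "effort": joint torques, N m; "ee_pos": TCP position; "ee_rot": TCP orientation; "ft_force": force on the tool from outside, world axes, zero at the start; "moment": the same for the moment, N m; "width": finger opening in m.
Only numpy, scipy, OpenCV 4.12 (cv2) and the standard library are available. Lean on these libraries where they do the work, as an engineer would, in place of code of your own. Each camera call takes 0.05 s, during which the arm holds its last target.

## Working session

There is one attempt and no reset: what is moved stays moved. The work goes in short steps, Python scripts to look and compute and a tool call to move; the robot and the scene stay as the last step left them, time stands still between calls to the robot, and variables do not carry over. Pictures are saved under pics/ and viewed, and the job is handed in when it is done.

Besides the shell and the picture viewer there is one more tool, called after ">>>" as name(argument=value, ...), one argument or row to a line, values as JSON. servo_tool: Moves the arm, as the interface text tells. Its arguments: {"type":"object","properties":{"targets":{"type":"array","items":{"type":"array","items":{"type":"array","items":{"type":"number"}}}},"fingers":{"type":"number"},"grip_force":{"type":"number"}},"required":["targets"]}

```bash
mkdir -p pics; ls
cat > h.py <<'E'
import numpy as np, cv2
from plant import *
def cap(n,fn=None):
    c=capture(n)
    if fn: cv2.imwrite('pics/'+fn, c['image'][:,:,::-1])
    return c
def K(c):
    f=240/np.tan(np.radians(c['vfov']/2)); return f
def proj(c,X):
    X=np.atleast_2d(X); p=X@np.array(c['R']).T+np.array(c['t']); s=p[:,:2]/p[:,2:]
    r2=(s**2).sum(1,keepdims=True); s=s*(1+c['k1']*r2); return s*K(c)+[c['cx'],c['cy']]
def ray(c,uv):
    d=(np.array(uv,float)-[c['cx'],c['cy']])/K(c); s=d.copy()
    for _ in range(20): s=d/(1+c['k1']*(s**2).sum())
    R=np.array(c['R']); o=-R.T@np.array(c['t']); v=R.T@np.array([s[0],s[1],1]); return o,v
def atz(c,uv,z):
    o,v=ray(c,uv); return o+v*(z-o[2])/v[2]
E
python3 - <<'E'
from h import *
for n in('scene','top'):
    c=cap(n,n+'0.png'); R=np.array(c['R']); print(n,c['vfov'],c['cx'],c['cy'],c['k1'],-R.T@np.array(c['t']),R.tolist())
print(state())
E
```

```text
pics
scene 50.599409768072135 319.8789375707858 238.8640995194779 -0.050634644046280985 [0.0523394  0.62879868 0.70164378] [[-0.7799916920790103, -0.625526638275457, 0.018148969544515402], [-0.3918526251934366, 0.4655920077606405, -0.7935210157509552], [0.48791851821460336, -0.6260515211364167, -0.6082721532883488]]
top 53.24234835181276 322.7644270959636 237.44239198555482 0.001967740055740368 [ 0.43770451 -0.00809899  1.09435916] [[0.01350760065157236, -0.9999007521945658, 0.004003808858991736], [-0.994467035122904, -0.013851162661014448, -0.10413194201011937], [0.10417706455116872, -0.0025750832374549916, -0.9945554324258765]]
{'t': 0.1, 'joint_positions': array([-7.02445948e+01,  7.23849591e+00, -2.32126585e+00,  8.05227767e+01,
       -1.45174728e-04,  9.00000035e+01]), 'joint_velocities': array([-0.03037809, -0.05649486,  0.17373328,  0.06858422,  0.05718337,
       -0.01756718]), 'effort': array([ 2.93535613e-04, -4.36903274e+01,  3.53606021e+01,  1.36994611e-02,
       -1.32107293e-04,  1.38628667e-05]), 'ee_pos': array([ 0.17734102, -0.49379121,  0.25559489]), 'ee_rot': array([[-4.89304538e-04,  9.41144152e-01,  3.38005098e-01],
       [ 1.35492561e-03,  3.38005452e-01, -9.41143176e-01],
       [-9.99998962e-01, -2.53386197e-06, -1.44056792e-03]]), 'ft_force': array([ 0.41267899,  0.37740229, -0.80126416]), 'moment': array([-0.05187531,  0.02684728,  0.01671889]), 'width': 0.08538697429937166}
```

View pics/top0.png

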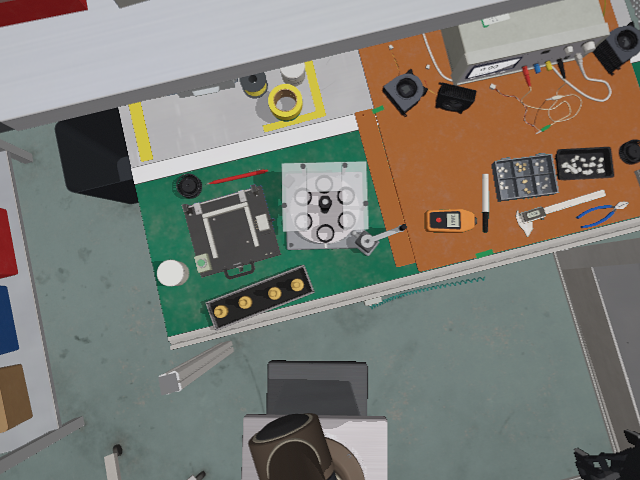

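View pics/scene0.png

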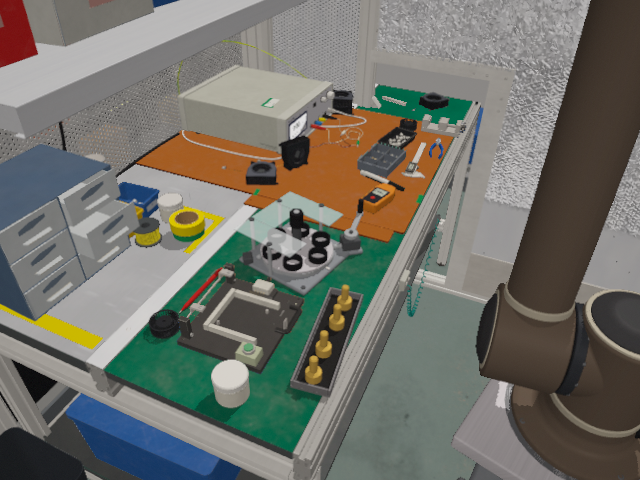

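Run:
```python
from h import *
for n in('top','scene'):
    c=cap(n)
    for t in ['changer','knob','lever_grip','lever','pocket_0','tray','weight_1_mid','tacho','jar','impeller','wheel']:
        print(n,t,[(round(d['score'],2),np.round(d['bbox'],1).tolist()) for d in silhouettes(n,t)][:7])
```

```text
top changer [(0.82, [343.6, 210.7, 126.5, 94.6])]
top knob [(0.72, [325.1, 217.7, 51.5, 56.3])]
top lever_grip [(0.59, [381.9, 235.5, 46.3, 28.4]), (0.26, [322.6, 218.1, 49.5, 52.0])]
top lever [(0.88, [382.9, 236.1, 46.9, 20.8])]
top pocket_0 [(0.79, [326.6, 219.2, 49.7, 53.3])]
top tray [(0.75, [259.5, 299.5, 105.8, 65.4])]
top weight_1_mid [(0.44, [245.8, 302.1, 12.8, 15.1])]
top tacho [(0.96, [451.6, 221.3, 52.5, 27.0])]
top jar [(0.69, [173.1, 274.4, 33.8, 18.8])]
top impeller []
top wheel [(0.94, [323.2, 217.7, 52.3, 50.8])]
scene changer [(0.6, [298.1, 241.7, 130.6, 102.2])]
scene knob [(0.72, [297.5, 241.3, 73.6, 70.4]), (0.68, [379.7, 197.1, 25.6, 33.6])]
scene lever_grip [(0.71, [352.4, 219.6, 18.1, 39.6])]
scene lever [(0.87, [351.2, 218.4, 21.1, 41.1])]
scene pocket_0 [(0.87, [296.2, 242.8, 76.1, 71.7])]
scene tray [(0.7, [325.6, 343.1, 66.5, 109.9]), (0.55, [351.6, 219.5, 18.7, 41.6])]
scene weight_1_mid [(0.75, [323.0, 345.9, 19.3, 26.4]), (0.28, [379.1, 196.8, 29.1, 33.9])]
scene tacho [(0.89, [379.4, 197.2, 30.1, 32.4])]
scene jar [(0.58, [232.8, 383.6, 36.6, 44.4]), (0.19, [297.4, 244.2, 71.5, 72.9])]
scene impeller [(0.83, [163.7, 323.4, 30.2, 33.6])]
scene wheel [(0.86, [297.6, 244.8, 73.0, 69.0])]
```

Run:
```python
from h import *
a=cap('top')['image']; b=cap('scene')['image']
A=cv2.resize(a[150:265,265:425],None,fx=5,fy=5,interpolation=cv2.INTER_CUBIC)
B=cv2.resize(b[180:300,230:390],None,fx=5,fy=5,interpolation=cv2.INTER_CUBIC)
C=cv2.resize(a[255:335,195:325],None,fx=6,fy=6,interpolation=cv2.INTER_CUBIC)
cv2.imwrite('pics/zA.png',A[:,:,::-1]);cv2.imwrite('pics/zB.png',B[:,:,::-1]);cv2.imwrite('pics/zC.png',C[:,:,::-1])
```

```text
(no output)
```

View pics/zA.png

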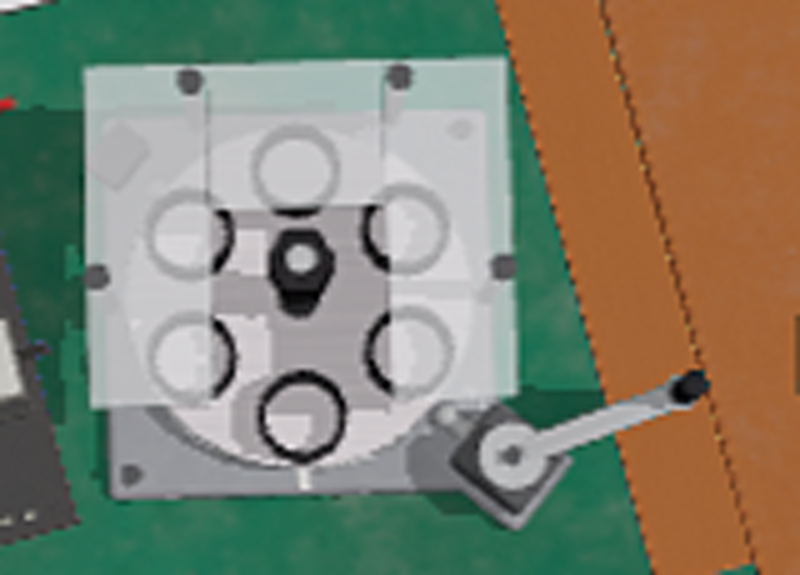

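View pics/zB.png

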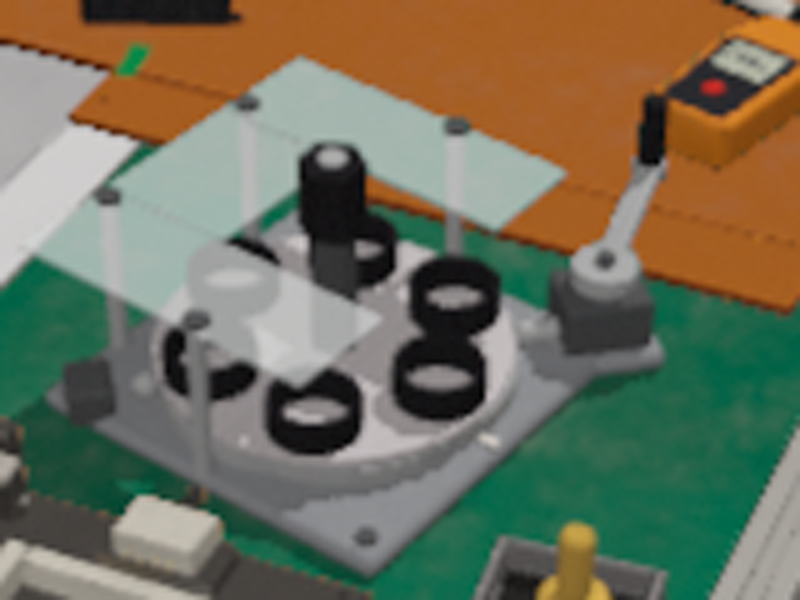

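View pics/zC.png

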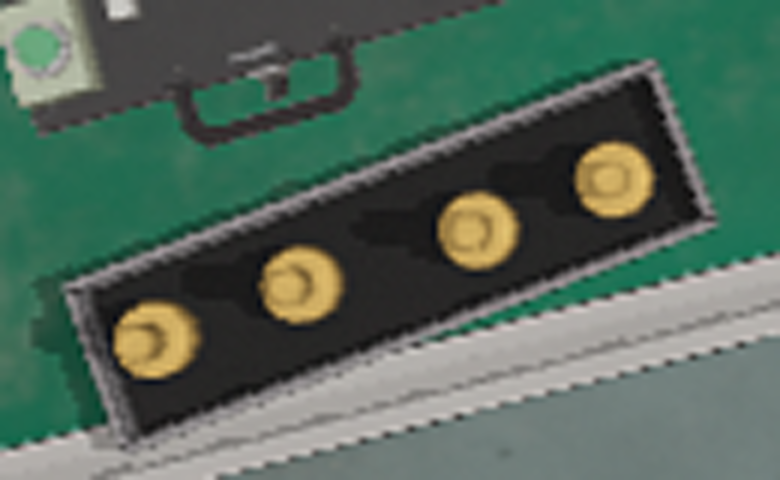

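```bash
cat > fit.py <<'E'
from h import *
from scipy.optimize import least_squares
ct=cap('top'); cs=cap('scene')
zt=lambda u,v:(u/5+265-.4,v/5+150-.4); zs=lambda u,v:(u/5+230-.4,v/5+180-.4); zw=lambda u,v:(u/6+195-.4,v/6+255-.4)
obs=[(ct,zt(85,67),(.092,.091,.087)),(ct,zt(507,57),(.092,-.091,.087)),(ct,zt(518,400),(-.056,-.091,.087)),(ct,zt(90,408),(-.056,.091,.087)),
(ct,zt(112,497),(-.089,.089,.01)),(ct,zt(300,258),(0,0,.118)),(ct,zt(302,416),(-.056,0,.04)),
(cs,zs(332,157),(0,0,.118)),(cs,zs(370,577),(-.089,.089,.0)),(cs,zs(566,174),(-.056,-.091,.087)),(cs,zs(300,57),(.092,-.091,.087))]
def tf(p,X):
    a=p[2]; return np.array([p[0]+np.cos(a)*X[0]-np.sin(a)*X[1],p[1]+np.sin(a)*X[0]+np.cos(a)*X[1],X[2]])
def res(p): return np.concatenate([proj(c,tf(p,X))[0]-uv for c,uv,X in obs])
s=least_squares(res,[.55,0,0],loss='soft_l1')
print(s.x,np.degrees(s.x[2])); print(res(s.x).reshape(-1,2).round(1).tolist())
for sub in (obs[:7],obs[7:]):
    r=least_squares(lambda p:np.concatenate([proj(c,tf(p,X))[0]-uv for c,uv,X in sub]),[.55,0,0],loss='soft_l1').x; print('sub',r)
p=s.x
piv=atz(ct,zt(512,455),.055); post=atz(ct,zt(692,380),.082); posts=atz(cs,zs(655,98),.082); pivs=atz(cs,zs(605,260),.055)
print('piv',piv,pivs,'post',post,posts,np.linalg.norm(post-piv))
ctr=p[:2]; print(np.linalg.norm(piv[:2]-ctr))
for u,v in[(135,342),(287,287),(468,230),(608,180)]: print('w',atz(ct,zw(u,v),.056).round(4))
for u,v in[(156,342),(303,287),(480,232),(615,180)]: print('foot',atz(ct,zw(u,v),.014).round(4))
for u,v in[(345,289),(338,311),(325,333),(314,361)]: print('sc top',atz(cs,(u,v),.056).round(4))
for u,v in[(70,288),(655,63),(715,222),(132,440)]: print('tray',atz(ct,zw(u,v),.018).round(4))
E
python3 fit.py
```

```text
[ 0.61519411 -0.0136836   0.03669535] 2.102488447428294
[[-0.3, -0.4], [-0.1, -0.3], [-0.0, -0.6], [-0.3, -0.3], [-0.9, 0.3], [0.1, 0.1], [0.0, -0.3], [0.4, 0.0], [0.4, 1.0], [0.9, -1.1], [0.4, -0.6]]
sub [ 0.61472096 -0.01411667  0.03604512]
sub [ 0.61582013 -0.01275566  0.03699121]
piv [ 0.54099252 -0.1073877   0.055     ] [ 0.53673394 -0.09897287  0.055     ] post [ 0.57152117 -0.18147746  0.082     ] [ 0.57094366 -0.18177172  0.082     ] 0.08455939276111897
0.11952545481958644
w [0.3835 0.2135 0.056 ]
w [0.4037 0.1599 0.056 ]
w [0.4248 0.0956 0.056 ]
w [0.4434 0.0457 0.056 ]
foot [0.3814 0.2147 0.014 ]
foot [0.4024 0.1607 0.014 ]
foot [0.4236 0.0953 0.014 ]
foot [0.4436 0.0453 0.014 ]
sc top [0.4389 0.0535 0.056 ]
sc top [0.4147 0.1071 0.056 ]
sc top [0.4004 0.1623 0.056 ]
sc top [0.3772 0.22   0.056 ]
tray [0.401  0.2464 0.018 ]
tray [0.4874 0.0309 0.018 ]
tray [0.4286 0.0076 0.018 ]
tray [0.3457 0.2214 0.018 ]
```

```bash
cat >> h.py <<'E'
def go(x,y,z,yaw=None):
    s=state(); R=np.array(s['ee_rot']); d=R.T@(np.array([x,y,z])-s['ee_pos'])*1000
    yw=np.degrees(np.arctan2(R[1,2],R[0,2])); t=0 if yaw is None else (yw-yaw+180)%360-180
    print('shift',d.round(1).tolist(),'turn',round(t,1),'| yaw',yw.round(1),'pos',s['ee_pos'].round(4).tolist(),'w',round(s['width']*1000,1),'t',round(s['t'],1),'F',np.round(s['ft_force'],1).tolist(),'J6',round(s['joint_positions'][5]))
E
python3 - <<'E'
from h import *
go(.5712,-.1816,.15,22.2)
c=cap('top'); print(atz(c,(451,221),.03))
E
```

```text
shift [106.3, 476.2, -161.0] turn -92.4 | yaw -70.2 pos [0.1775, -0.4941, 0.2563] w 85.4 t 1.5 F [1.3, -0.2, -0.3] J6 90
[ 0.59031775 -0.29824071  0.03      ]
```

>>> servo_tool(
  targets=[
    [[0,40,-14,-8],[0,90,-30,-17],[0,140,-47,-26],[10,190,-64,-36],[20,240,-81,-46],[40,290,-98,-56],[60,340,-115,-66],[80,390,-132,-76],[100,430,-145,-85],[106,460,-155,-92],[106,476,-161,-92.4],[106,476,-161,-92.4]],
  ],
  fingers=42,
)

```text
t: 3.05
ee_pos: [0.5715, -0.1814, 0.1505]
ee_rot: [[0.0, -0.376, 0.926], [-0.0, 0.926, 0.376], [-1.0, -0.0, -0.0]]
ft_force: [-0.7, 0.1, -0.0]
width: 0.0357
```

Run:
```python
from h import *
go(.5712,-.1816,.077,22.2)
c=cap('top','t1.png');c=cap('scene','s1.png')
```

```text
shift [73.5, -0.1, -0.3] turn -0.1 | yaw 22.1 pos [0.5715, -0.1814, 0.1505] w 35.7 t 3.0 F [-0.7, 0.1, -0.0] J6 50
```

View pics/s1.png

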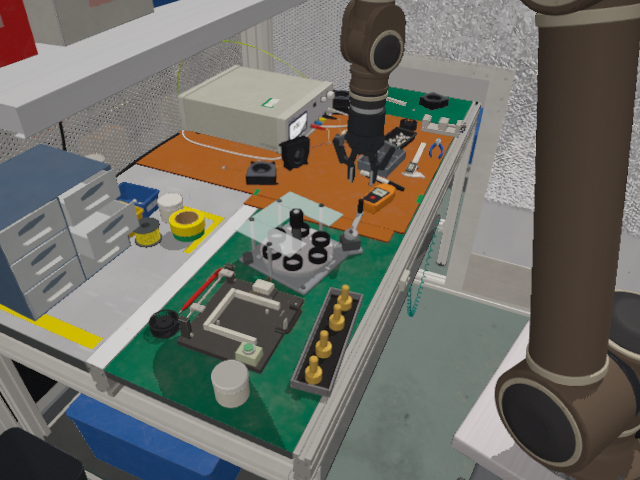

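>>> servo_tool(
  targets=[
    [[10,0,0,0],[22,0,0,0],[34,0,0,0],[46,0,0,0],[56,0,0,0],[64,0,0,0],[70,0,0,0],[73,0,0,0],[73,0,0,0]],
  ],
)

```text
t: 4.28
ee_pos: [0.5711, -0.1817, 0.0773]
ee_rot: [[0.0, -0.377, 0.926], [-0.0, 0.926, 0.377], [-1.0, -0.0, 0.0]]
ft_force: [-0.1, 0.0, -0.5]
width: 0.0359
```

Run:
```python
from h import *
go(.5712,-.1816,.077,22.2)
c=cap('scene');cv2.imwrite('pics/s2.png',cv2.resize(c['image'][120:280,260:460],None,fx=4,fy=3.75)[:,:,::-1])
```

```text
shift [0.3, 0.0, 0.1] turn -0.0 | yaw 22.2 pos [0.5711, -0.1817, 0.0773] w 35.9 t 4.3 F [-0.1, 0.0, -0.5] J6 50
```

View pics/s2.png

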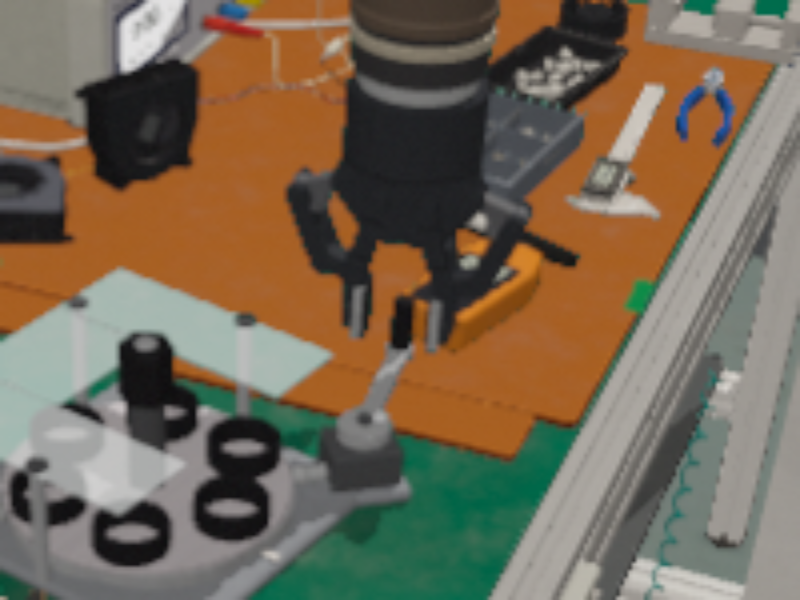

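>>> servo_tool(
  targets=[
    [[0,0,0,0],[0,0,0,0],[0,0,0,0]],
  ],
  fingers=23,
)

```text
t: 4.7
ee_pos: [0.5711, -0.1817, 0.0774]
ee_rot: [[0.0, -0.377, 0.926], [-0.0, 0.926, 0.377], [-1.0, -0.0, 0.0]]
ft_force: [0.2, 0.2, -0.3]
width: 0.0196
```

>>> servo_tool(
  targets=[
    [[0,0.8,-11.1,8],[0,3.1,-22,16],[0,6.9,-32.5,24],[0,12.2,-42.4,32],[0,18.7,-51.4,40],[0,26.5,-59.5,48],[0,35.3,-66.3,56],[0,44.9,-71.9,64],[0,55.3,-76,72],[0,66,-78.8,80],[0,77,-80,88],[0,77,-80,88]],
  ],
)

```text
t: 6.2
ee_pos: [0.4671, -0.1393, 0.0772]
ee_rot: [[-0.001, 0.912, 0.411], [0.002, 0.411, -0.912], [-1.0, 0.0, -0.002]]
ft_force: [-1.7, 4.6, 0.4]
width: 0.0197
```

Run:
```python
from h import *
go(.5712,-.1816,.077,22.2)
c=cap('scene');cv2.imwrite('pics/s3.png',cv2.resize(c['image'][120:320,260:460],None,fx=4,fy=3)[:,:,::-1])
```

```text
shift [-0.0, 77.5, 81.4] turn -87.9 | yaw -65.7 pos [0.4671, -0.1393, 0.0772] w 19.7 t 6.2 F [-1.7, 4.6, 0.4] J6 139
```

View pics/s3.png

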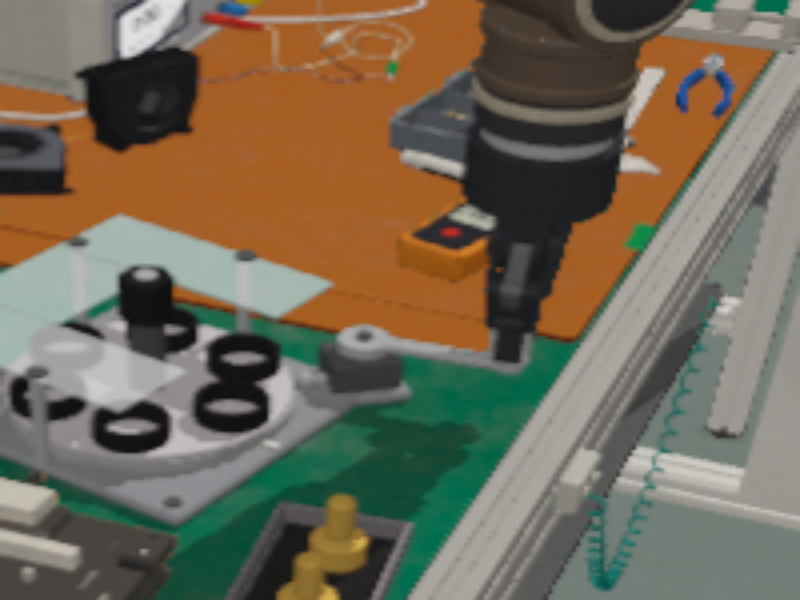

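>>> servo_tool(
  targets=[
    [[0,0.4,-6,4],[0,0.8,-11,8],[0,1.7,-16.6,12],[0,1.7,-16.6,12]],
  ],
)

```text
t: 6.75
ee_pos: [0.463, -0.1246, 0.0773]
ee_rot: [[0.001, 0.977, 0.213], [0.0, 0.213, -0.977], [-1.0, 0.001, -0.0]]
ft_force: [0.2, 2.8, -0.8]
width: 0.0196
```

>>> servo_tool(
  targets=[
    [[0,0,0,0],[0,0,0,0],[0,0,0,0],[-15,0,0,0],[-35,0,0,0],[-60,0,0,0],[-90,0,0,0],[-120,0,0,0],[-120,0,0,0]],
  ],
  fingers=42,
)

```text
t: 7.88
ee_pos: [0.464, -0.1255, 0.2009]
ee_rot: [[0.005, 0.978, 0.21], [-0.003, 0.21, -0.978], [-1.0, 0.005, 0.004]]
ft_force: [-0.6, 0.1, -0.3]
width: 0.0359
```

```bash
cat > wts.py <<'E'
from h import *
import sys
from scipy.optimize import least_squares
tag=sys.argv[1]
ct=cap('top'); cs=cap('scene')
def blobs(c):
    h=cv2.cvtColor(c['image'],cv2.COLOR_RGB2HSV)
    return cv2.inRange(h,(15,110,110),(30,255,255))
# render-fit: compare silhouette centroid of visible brass
def cyl(x,y,z0):
    P=[]
    a=np.linspace(0,2*np.pi,24,endpoint=False)
    for r,z in((.014,0),(.014,.02)): P.append(np.c_[x+r*np.cos(a),y+r*np.sin(a),np.full(24,z0+z)])
    Q=[]
    for r,z in((.007,.02),(.007,.052)): Q.append(np.c_[x+r*np.cos(a),y+r*np.sin(a),np.full(24,z0+z)])
    return np.vstack(P),np.vstack(Q)
def sil(c,x,y,z0):
    S=8; m=np.zeros((480*S//1,640*S),np.uint8) if False else None
    P,Q=cyl(x,y,z0); pp=[proj(c,P),proj(c,Q)]
    al=np.vstack(pp); o=np.floor(al.min(0)).astype(int)-2; w=(np.ceil(al.max(0)).astype(int)+3-o)
    im=np.zeros((w[1]*S,w[0]*S),np.uint8)
    for p in pp: cv2.fillConvexPoly(im,cv2.convexHull(((p-o+.5)*S).astype(np.int32)),1)
    mo=cv2.moments(im,True); return np.array([mo['m10']/mo['m00']/S-.5+o[0],mo['m01']/mo['m00']/S-.5+o[1]]),mo['m00']/S/S
if __name__=='__main__':
  out={}
  for n,c in(('top',ct),('scene',cs)):
    m=blobs(c); k,l,st,ce=cv2.connectedComponentsWithStats(m)
    out[n]=[(ce[i],st[i,4]) for i in range(1,k) if st[i,4]>40]
    print(n,[(np.round(a,1).tolist(),int(b)) for a,b in out[n]])
  Z=.004
  for a,b in out['top']:
    g=atz(ct,a,.02)
    if not(.3<g[0]<.7 and -.3<g[1]<.35): continue
    pt=least_squares(lambda p:sil(ct,p[0],p[1],Z)[0]-a,g[:2],diff_step=1e-3).x
    # nearest scene blob
    q=sil(cs,pt[0],pt[1],Z)
    j=min(out['scene'],key=lambda e:np.linalg.norm(e[0]-q[0]),default=None)
    ps=least_squares(lambda p:sil(cs,p[0],p[1],Z)[0]-j[0],pt,diff_step=1e-3).x
    print('top',pt.round(4),'area',b,round(sil(ct,*pt,Z)[1]),'scene',ps.round(4),'area',j[1],round(q[1]))
  cv2.imwrite('pics/w%s.png'%tag,np.hstack([cv2.resize(ct['image'][150:345,195:425],(400,340)),cv2.resize(cs['image'][180:400,220:420],(400,340))])[:,:,::-1])
E
python3 wts.py 1
python3 - <<'E'
from h import *
go(.44,.0455,.15,2.1)
E
```

```text
top [([304.3, 102.6], 838), ([548.3, 65.7], 56), ([256.9, 91.5], 90), ([284.7, 102.0], 602), ([140.4, 131.4], 735), ([468.5, 217.4], 101), ([297.0, 284.6], 127), ([274.3, 293.1], 131), ([244.8, 301.9], 138), ([220.3, 311.1], 141), ([13.6, 381.9], 338)]
scene [([371.1, 204.3], 237), ([138.7, 211.8], 70), ([192.8, 224.5], 1113), ([146.9, 237.3], 297), ([340.3, 309.0], 531), ([60.4, 328.4], 1116), ([318.0, 358.6], 660)]
top [0.4434 0.0453] area 127 130 scene [0.4331 0.0731] area 531 301
top [0.4239 0.0957] area 131 136 scene [0.4331 0.073 ] area 531 324
top [0.4035 0.1611] area 138 143 scene [0.3922 0.1902] area 660 355
top [0.3824 0.2149] area 141 151 scene [0.3922 0.1902] area 660 387
shift [47.8, 13.6, -171.6] turn -80.0 | yaw -77.9 pos [0.4628, -0.1251, 0.198] w 36.0 t 8.0 F [-0.5, -0.0, -0.1] J6 153
```

View pics/w1.png

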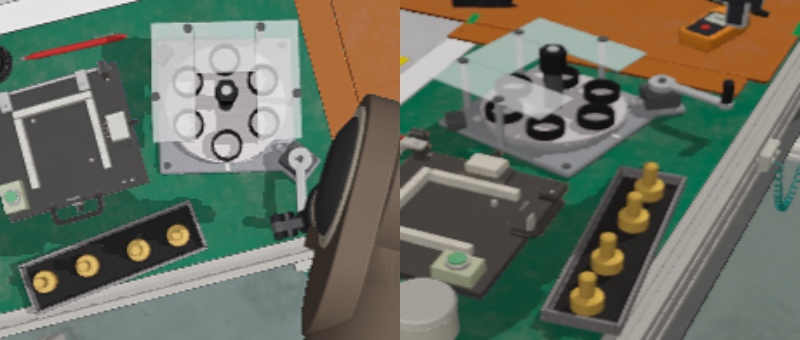

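Run:
```python
from h import *
go(.4431,.0463,.11,2.1)
```

```text
shift [87.8, 16.7, -171.8] turn -80.0 | yaw -77.9 pos [0.4628, -0.1251, 0.198] w 36.0 t 8.0 F [-0.5, -0.0, -0.1] J6 153
```

>>> servo_tool(
  targets=[
    [[0,2,-20,-8],[0,4,-50,-17],[10,6,-80,-26],[20,8,-105,-35],[30,10,-130,-45],[45,13,-150,-55],[60,16,-165,-65],[75,17,-172,-74],[88,17,-172,-80],[88,17,-172,-80]],
  ],
)

```text
t: 9.22
ee_pos: [0.4416, 0.0469, 0.1077]
ee_rot: [[-0.004, -0.037, 0.999], [-0.001, 0.999, 0.037], [-1.0, -0.001, -0.004]]
ft_force: [0.2, 0.5, 0.0]
width: 0.0356
```

Run:
```python
from h import *
go(.4431,.0463,.055,2.1)
```

```text
shift [52.7, -0.6, 1.7] turn 0.0 | yaw 2.1 pos [0.4416, 0.0469, 0.1077] w 35.6 t 9.2 F [0.2, 0.5, 0.0] J6 94
```

>>> servo_tool(
  targets=[
    [[10,-0.3,1,0],[20,-0.6,1.7,0],[30,-0.6,1.7,0],[38,-0.6,1.7,0],[45,-0.6,1.7,0],[50,-0.6,1.7,0],[52.5,-0.6,1.7,0],[52.5,-0.6,1.7,0]],
  ],
)

```text
t: 10.22
ee_pos: [0.4447, 0.0465, 0.0568]
ee_rot: [[-0.0, -0.038, 0.999], [-0.0, 0.999, 0.038], [-1.0, -0.0, -0.0]]
ft_force: [-0.4, 0.4, 0.7]
width: 0.0359
```

Run:
```python
from h import *
go(.4431,.0463,.055,2.1)
c=cap('scene');cv2.imwrite('pics/s4.png',cv2.resize(c['image'][180:400,240:460],None,fx=3,fy=2.7)[:,:,::-1])
```

```text
shift [1.8, -0.1, -1.7] turn 0.1 | yaw 2.2 pos [0.4447, 0.0465, 0.0568] w 35.9 t 10.2 F [-0.4, 0.4, 0.7] J6 94
```

View pics/s4.png

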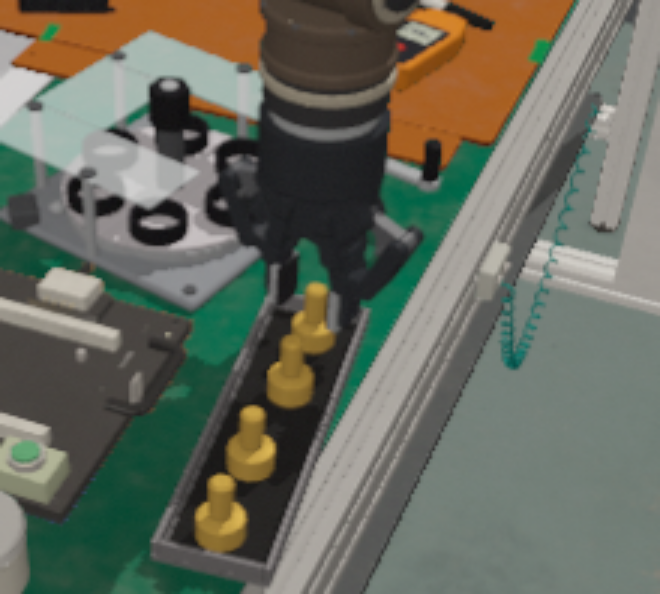

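>>> servo_tool(
  targets=[
    [[1.8,0,-1.7,0],[1.8,0,-1.7,0],[1.8,0,-1.7,0]],
  ],
)

```text
t: 10.65
ee_pos: [0.4431, 0.0464, 0.0551]
ee_rot: [[0.0, -0.038, 0.999], [-0.0, 0.999, 0.038], [-1.0, -0.0, 0.0]]
ft_force: [0.8, 0.5, 0.5]
width: 0.0358
```

>>> servo_tool(
  targets=[
    [[0,0,0,0],[0,0,0,0],[0,0,0,0],[0,0,0,0],[0,0,0,0],[0,0,0,0]],
  ],
  fingers=0,
  grip_force=35,
)

```text
t: 11.4
ee_pos: [0.4431, 0.0464, 0.0551]
ee_rot: [[0.0, -0.038, 0.999], [0.0, 0.999, 0.038], [-1.0, 0.0, 0.0]]
ft_force: [-0.3, 0.2, 0.4]
width: 0.0134
```

>>> servo_tool(
  targets=[
    [[-10,0,0,0],[-25,0,0,0],[-45,0,0,0],[-65,0,0,0],[-85,0,0,0],[-95,0,0,0],[-95,0,0,0],[-95,0,0,0],[-95,0,0,0]],
  ],
)

```text
t: 12.52
ee_pos: [0.4426, 0.0464, 0.1492]
ee_rot: [[-0.001, -0.038, 0.999], [-0.0, 0.999, 0.038], [-1.0, -0.0, -0.001]]
ft_force: [-0.6, 0.0, -2.1]
width: 0.0127
```

Run:
```python
from h import *
go(.5592,-.0155,.150,2.1)
c=cap('scene');cv2.imwrite('pics/s5.png',cv2.resize(c['image'][180:400,240:460],None,fx=3,fy=2.7)[:,:,::-1])
```

```text
shift [-1.0, -66.2, 114.2] turn 0.1 | yaw 2.2 pos [0.4426, 0.0464, 0.1492] w 12.7 t 12.5 F [-0.6, 0.0, -2.1] J6 94
```

View pics/s5.png

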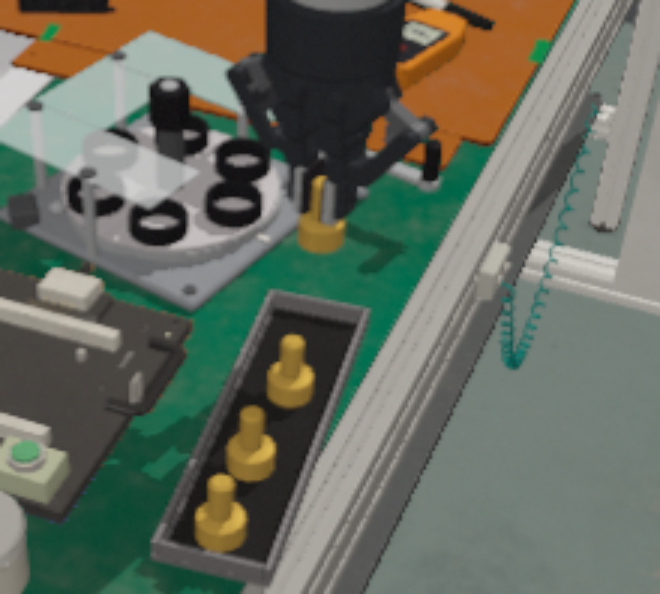

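>>> servo_tool(
  targets=[
    [[-1,-8,14,0],[-1,-20,34,0],[-1,-32,56,0],[-1,-45,78,0],[-1,-56,97,0],[-1,-63,109,0],[-1,-66.2,114.2,0],[-1,-66.2,114.2,0],[-1,-66.2,114.2,0],[-1,-66.2,114.2,0]],
  ],
)

```text
t: 13.82
ee_pos: [0.5593, -0.0151, 0.1512]
ee_rot: [[0.0, -0.038, 0.999], [0.0, 0.999, 0.038], [-1.0, 0.0, 0.0]]
ft_force: [-0.4, -0.3, -2.2]
width: 0.0129
```

Run:
```python
from h import *
go(.5592,-.0155,.105,2.1)
c=cap('scene');d=cap('top');cv2.imwrite('pics/s6.png',np.hstack([cv2.resize(c['image'][180:300,220:380],(400,300)),cv2.resize(d['image'][150:270,265:425],(400,300))])[:,:,::-1])
```

```text
shift [46.2, -0.4, -0.1] turn 0.1 | yaw 2.2 pos [0.5593, -0.0151, 0.1512] w 12.9 t 13.8 F [-0.4, -0.3, -2.2] J6 86
```

View pics/s6.png

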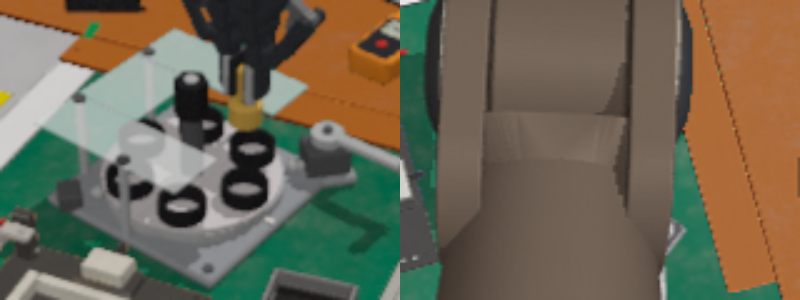

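Run:
```python
from h import *
c=cap('scene')
p=proj(c,[[.5592,-.0155,.04],[.5592,-.0155,.100]]); print(p,((p-[220,180])*2.5).round())
```

```text
[[317.79182002 251.60757701]
 [318.26070086 228.28755517]] [[244. 179.]
 [246. 121.]]
```

>>> servo_tool(
  targets=[
    [[8,-0.2,0,0],[16,-0.4,0,0],[24,-0.4,0,0],[32,-0.4,0,0],[40,-0.4,0,0],[46,-0.4,0,0],[46,-0.4,0,0],[46,-0.4,0,0]],
  ],
)

```text
t: 14.98
ee_pos: [0.5599, -0.0158, 0.1052]
ee_rot: [[0.0, -0.038, 0.999], [0.0, 0.999, 0.038], [-1.0, 0.0, 0.0]]
ft_force: [-0.4, -0.5, -1.5]
width: 0.0131
```

Run:
```python
from h import *
go(.5592,-.0155,.076,2.1)
c=cap('scene');cv2.imwrite('pics/s7.png',cv2.resize(c['image'][190:290,260:380],(800,600),interpolation=cv2.INTER_CUBIC)[:,:,::-1])
```

```text
shift [29.2, 0.3, -0.7] turn 0.1 | yaw 2.2 pos [0.5599, -0.0158, 0.1052] w 13.1 t 15.0 F [-0.4, -0.5, -1.5] J6 86
```

View pics/s7.png

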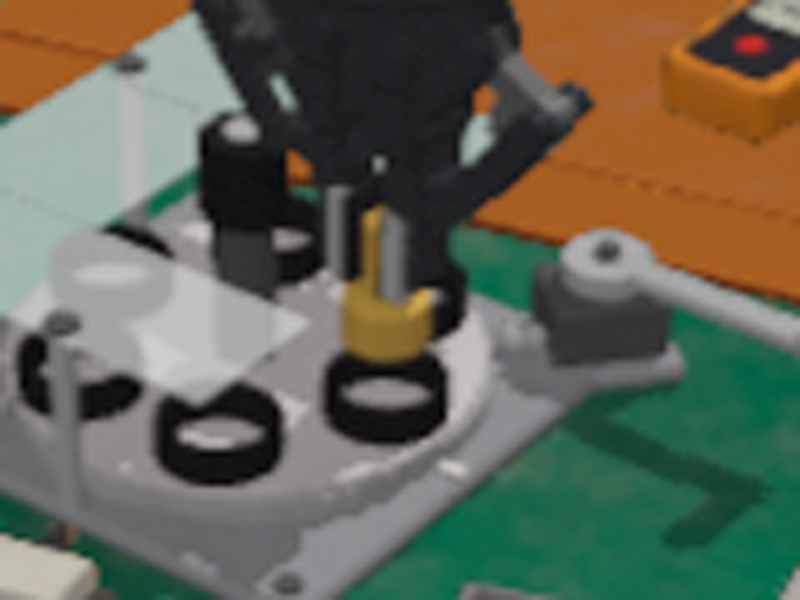

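>>> servo_tool(
  targets=[
    [[-2,0.3,-0.7,-6],[-2,0.3,-0.7,-14],[-2,0.3,-0.7,-22],[-2,0.3,-0.7,-30],[-2,0.3,-0.7,-38],[-2,0.3,-0.7,-45],[0,0.3,-0.7,-45],[0,0.3,-0.7,-45],[0,0.3,-0.7,-45]],
  ],
)

```text
t: 16.15
ee_pos: [0.559, -0.0155, 0.105]
ee_rot: [[0.0, -0.732, 0.681], [-0.0, 0.681, 0.732], [-1.0, -0.0, 0.0]]
ft_force: [0.4, 0.3, -0.3]
width: 0.013
```

Run:
```python
from h import *
go(.5592,-.0155,.076,47)
c=cap('scene');cv2.imwrite('pics/s8.png',cv2.resize(c['image'][190:290,260:380],(800,600),interpolation=cv2.INTER_CUBIC)[:,:,::-1])
```

```text
shift [29.0, -0.1, 0.2] turn 0.1 | yaw 47.1 pos [0.559, -0.0155, 0.105] w 13.0 t 16.1 F [0.4, 0.3, -0.3] J6 41
```

View pics/s8.png

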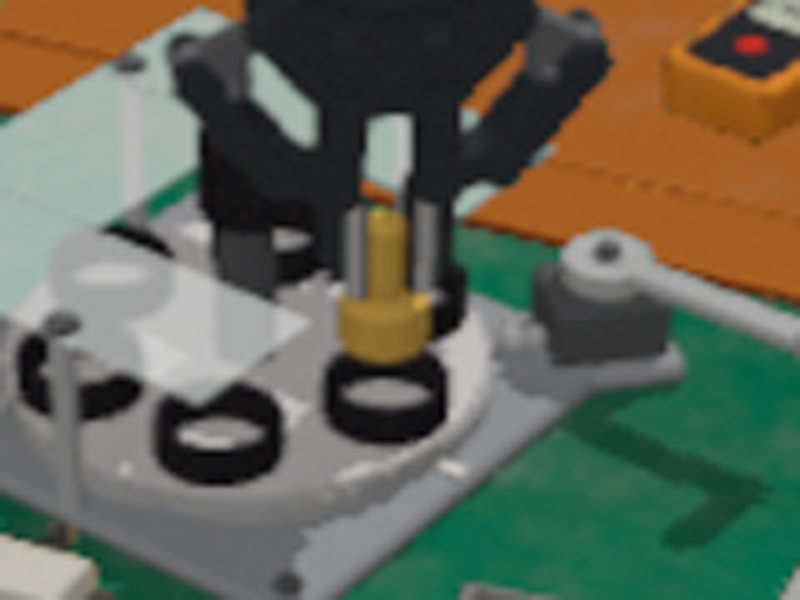

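>>> servo_tool(
  targets=[
    [[4,0,0,0],[8,0,0,0],[12,0,0,0],[15,0,0,0],[15,0,0,0]],
  ],
)

```text
t: 16.82
ee_pos: [0.5588, -0.0155, 0.0896]
ee_rot: [[-0.001, -0.733, 0.68], [0.0, 0.68, 0.733], [-1.0, 0.0, -0.0]]
ft_force: [0.6, 0.4, -0.9]
width: 0.0125
```

>>> servo_tool(
  targets=[
    [[3,0,0,0],[6,0,0,0],[9,0,0,0],[11,0,0,0],[13,0,0,0],[13,0,0,0],[13,0,0,0]],
  ],
)

```text
t: 17.7
ee_pos: [0.559, -0.0155, 0.0771]
ee_rot: [[0.0, -0.733, 0.68], [0.0, 0.68, 0.733], [-1.0, -0.0, 0.0]]
ft_force: [-0.9, 1.3, -1.3]
width: 0.0126
```

Run:
```python
from h import *
go(.5592,-.0155,.076,47)
c=cap('scene');cv2.imwrite('pics/s9.png',cv2.resize(c['image'][190:290,260:380],(800,600),interpolation=cv2.INTER_CUBIC)[:,:,::-1])
```

```text
shift [1.1, -0.1, 0.1] turn 0.2 | yaw 47.2 pos [0.559, -0.0155, 0.0771] w 12.6 t 17.7 F [-0.9, 1.3, -1.3] J6 41
```

View pics/s9.png

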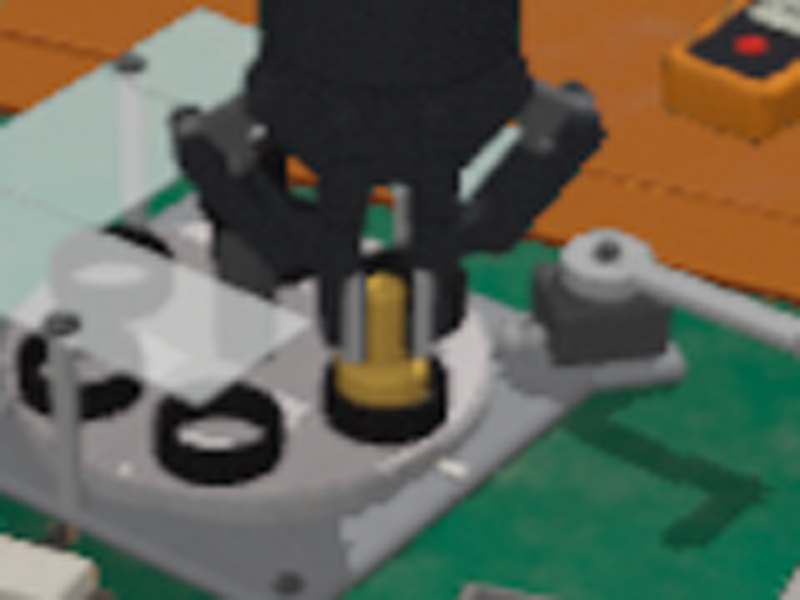

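>>> servo_tool(
  targets=[
    [[1,0,0,0],[1.5,0,0,0],[1.5,0,0,0]],
  ],
)

```text
t: 18.12
ee_pos: [0.5589, -0.0156, 0.0754]
ee_rot: [[-0.0, -0.733, 0.68], [0.0, 0.68, 0.733], [-1.0, 0.0, -0.0]]
ft_force: [-0.4, -0.6, -0.7]
width: 0.0127
```

>>> servo_tool(
  targets=[
    [[0,0,0,0],[0,0,0,0],[0,0,0,0],[0,0,0,0]],
  ],
  fingers=28,
)

```text
t: 18.62
ee_pos: [0.559, -0.0155, 0.0756]
ee_rot: [[0.0, -0.733, 0.68], [0.0, 0.68, 0.733], [-1.0, -0.0, 0.0]]
ft_force: [-0.2, -1.2, 0.3]
width: 0.0239
```

>>> servo_tool(
  targets=[
    [[-5,0,0,0],[-12,0,0,0],[-22,0,0,0],[-35,0,0,0],[-50,0,0,0],[-65,0,0,0],[-80,0,0,0],[-84,0,0,0],[-84,0,0,0],[-84,0,0,0]],
  ],
)

```text
t: 19.88
ee_pos: [0.5586, -0.0155, 0.1588]
ee_rot: [[-0.001, -0.733, 0.68], [0.0, 0.68, 0.733], [-1.0, 0.001, -0.001]]
ft_force: [-0.2, 0.5, 0.6]
width: 0.024
```

Run:
```python
from h import *
go(.6152,-.0134,.160,62.1)
go(.6152,-.0134,.115,62.1)
c=cap('scene');cv2.imwrite('pics/s10.png',cv2.resize(c['image'][190:290,260:380],(800,600),interpolation=cv2.INTER_CUBIC)[:,:,::-1])
```

```text
shift [-1.2, -40.0, 40.0] turn -14.9 | yaw 47.2 pos [0.5586, -0.0155, 0.1588] w 24.0 t 19.9 F [-0.2, 0.5, 0.6] J6 41
shift [43.8, -40.1, 40.1] turn -14.9 | yaw 47.2 pos [0.5586, -0.0155, 0.1588] w 24.0 t 19.9 F [-0.2, 0.5, 0.6] J6 41
```

View pics/s10.png

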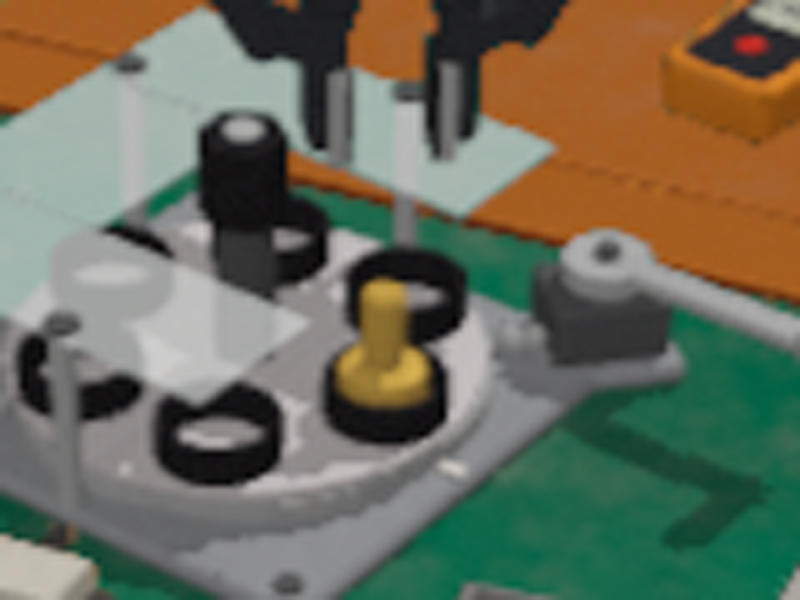

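>>> servo_tool(
  targets=[
    [[-3,-8,8,-4],[-3,-18,18,-8],[-3,-28,28,-12],[-3,-36,36,-15],[-3,-40,40,-15],[-3,-40,40,-15],[-3,-40,40,-15],[-3,-40,40,-15]],
  ],
  fingers=50,
)

```text
t: 20.92
ee_pos: [0.6152, -0.0135, 0.1626]
ee_rot: [[0.0, -0.884, 0.467], [-0.0, 0.467, 0.884], [-1.0, -0.0, 0.0]]
ft_force: [-0.4, 0.1, 0.1]
width: 0.0428
```

Run:
```python
from h import *
go(.6152,-.0134,.116,62.1)
```

```text
shift [46.6, 0.0, 0.0] turn 0.0 | yaw 62.1 pos [0.6152, -0.0135, 0.1626] w 42.8 t 20.9 F [-0.4, 0.1, 0.1] J6 27
```

>>> servo_tool(
  targets=[
    [[8,0,0,0],[18,0,0,0],[28,0,0,0],[36,0,0,0],[42,0,0,0],[46.5,0,0,0],[46.5,0,0,0],[46.5,0,0,0]],
  ],
)

```text
t: 21.92
ee_pos: [0.6157, -0.0134, 0.1163]
ee_rot: [[0.001, -0.884, 0.467], [-0.0, 0.467, 0.884], [-1.0, -0.0, 0.0]]
ft_force: [0.2, 0.1, 0.3]
width: 0.0429
```

>>> servo_tool(
  targets=[
    [[0,0,0,0],[0,0,0,0],[0,0,0,0],[0,0,0,0],[0,0,0,0]],
  ],
  fingers=0,
  grip_force=35,
)

```text
t: 22.55
ee_pos: [0.6151, -0.0147, 0.1167]
ee_rot: [[-0.0, -0.884, 0.468], [-0.003, 0.468, 0.884], [-1.0, -0.001, -0.002]]
ft_force: [-2.7, -4.3, 3.4]
width: 0.025
```

Run:
```python
from h import *
go(.6152,-.0134,.116,2.1)
print(state()['moment'])
c=cap('scene');cv2.imwrite('pics/s11.png',cv2.resize(c['image'][190:290,260:380],(800,600),interpolation=cv2.INTER_CUBIC)[:,:,::-1])
```

```text
shift [0.7, 0.5, 1.2] turn 60.0 | yaw 62.1 pos [0.6151, -0.0147, 0.1167] w 25.0 t 22.6 F [-2.7, -4.3, 3.4] J6 27
[-0.84977802  0.55872367  0.0715176 ]
```

View pics/s11.png

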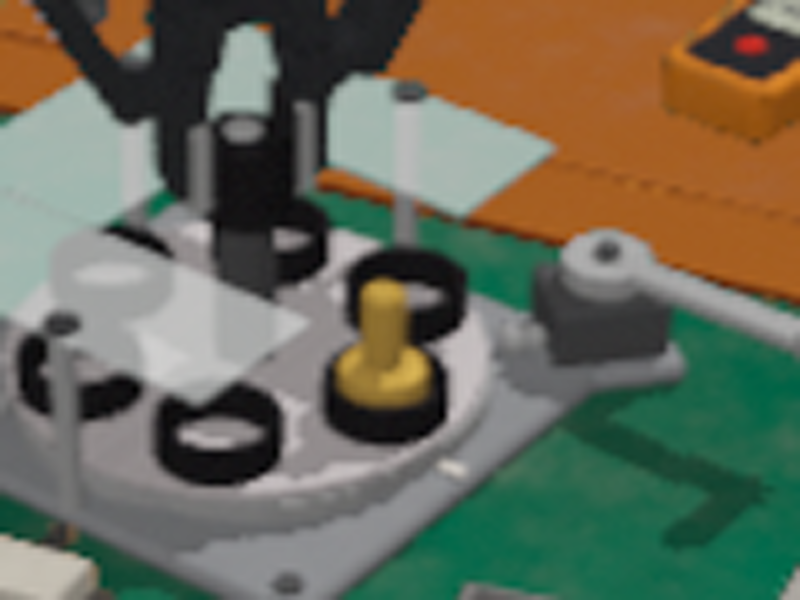

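>>> servo_tool(
  targets=[
    [[0,0,-1,2],[0,0,-1.3,8],[0,0,-1.3,15],[0,0,-1.3,22],[0,0,-1.3,29],[0,0,-1.3,36],[0,0,-1.3,43],[0,0,-1.3,50],[0,0,-1.3,56],[0,0,-1.3,60],[0,0,-1.3,60],[0,0,-1.3,60]],
  ],
)

```text
t: 24.1
ee_pos: [0.614, -0.0154, 0.1167]
ee_rot: [[-0.001, -0.035, 0.999], [-0.002, 0.999, 0.035], [-1.0, -0.002, -0.001]]
ft_force: [-5.2, -3.3, 5.9]
width: 0.0251
```

Run:
```python
from h import *
go(.6150,-.0147,.116,2.1)
print(state()['moment'])
c=cap('scene');cv2.imwrite('pics/s12.png',cv2.resize(c['image'][190:290,260:380],(800,600),interpolation=cv2.INTER_CUBIC)[:,:,::-1])
```

```text
shift [0.7, 0.7, 1.0] turn -0.1 | yaw 2.0 pos [0.614, -0.0154, 0.1167] w 25.1 t 24.1 F [-5.2, -3.3, 5.9] J6 87
[-0.74473815  1.15003938 -0.28942839]
```

View pics/s12.png

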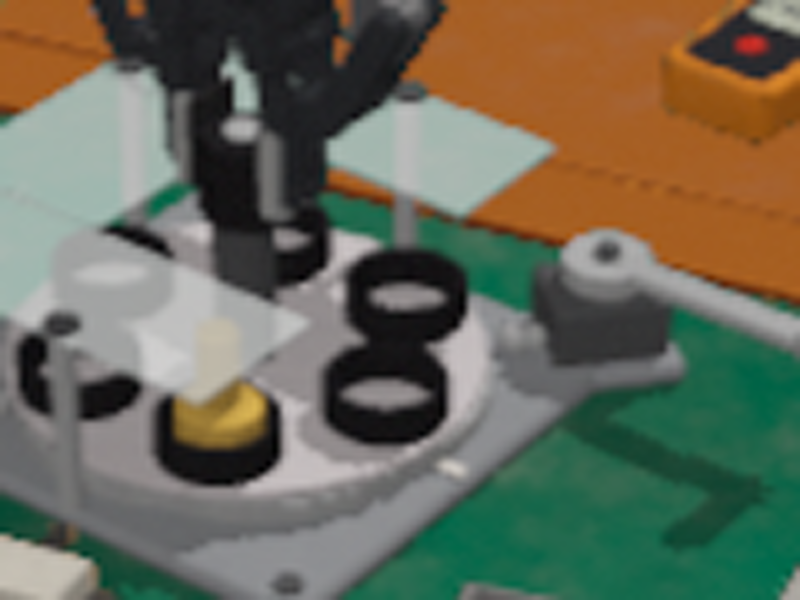

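>>> servo_tool(
  targets=[
    [[0,0,0,0],[0,0,0,0],[0,0,0,0],[-10,0,0,0],[-25,0,0,0],[-45,0,0,0],[-60,0,0,0],[-60,0,0,0],[-60,0,0,0],[-60,0,0,0]],
  ],
  fingers=42,
)

```text
t: 25.4
ee_pos: [0.6145, -0.0146, 0.1751]
ee_rot: [[-0.002, -0.038, 0.999], [0.0, 0.999, 0.038], [-1.0, 0.0, -0.002]]
ft_force: [-0.6, -0.4, -0.2]
width: 0.036
```

```bash
python3 wts.py 2
python3 - <<'E'
from h import *
go(.4236,.0967,.13,2.1)
E
```

```text
top [([309.7, 68.7], 139), ([548.3, 65.7], 56), ([256.9, 91.5], 89), ([273.1, 97.1], 168), ([140.4, 131.4], 735), ([268.4, 127.0], 73), ([467.0, 219.0], 196), ([244.8, 301.9], 138), ([220.4, 311.1], 142), ([14.5, 394.8], 1297)]
scene [([377.4, 198.8], 386), ([138.7, 211.8], 70), ([192.8, 224.5], 1114), ([146.9, 237.2], 296), ([292.9, 258.9], 100), ([60.4, 328.4], 1116), ([336.5, 318.3], 287), ([318.0, 358.5], 664)]
top [0.4035 0.1611] area 138 143 scene [0.3924 0.19  ] area 664 355
top [0.3825 0.2149] area 142 151 scene [0.3924 0.19  ] area 664 388
shift [45.5, 118.4, -186.6] turn 0.1 | yaw 2.2 pos [0.6146, -0.0146, 0.1752] w 35.7 t 25.5 F [-0.0, -0.6, -0.8] J6 86
```

View pics/w2.png

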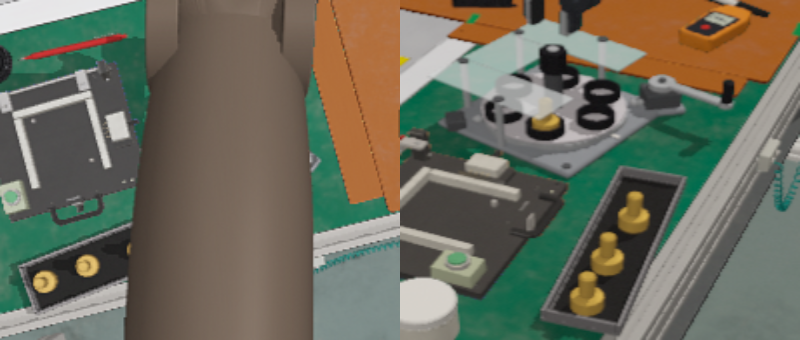

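>>> servo_tool(
  targets=[
    [[0,10,-20,0],[0,30,-50,0],[0,50,-85,0],[5,70,-115,0],[15,90,-145,0],[25,105,-168,0],[35,114,-180,0],[45,118.4,-186.6,0],[45,118.4,-186.6,0],[45,118.4,-186.6,0],[45,118.4,-186.6,0],[45,118.4,-186.6,0]],
  ],
)

```text
t: 27.0
ee_pos: [0.4245, 0.0966, 0.1312]
ee_rot: [[0.0, -0.037, 0.999], [0.0, 0.999, 0.037], [-1.0, 0.0, 0.0]]
ft_force: [0.3, -0.2, 0.3]
width: 0.036
```

```bash
python3 - x <<'E'
from wts import *
print(least_squares(lambda p:sil(cs,p[0],p[1],.004)[0]-[336.5,318.3],[.42,.09],diff_step=1e-3).x)
go(.4236,.0967,.055,2.1)
E
```

```text
[0.42430429 0.0965253 ]
shift [76.1, 0.1, -0.6] turn 0.0 | yaw 2.1 pos [0.4242, 0.0966, 0.1311] w 35.5 t 27.1 F [0.6, 0.6, 0.4] J6 101
```

>>> servo_tool(
  targets=[
    [[12,0,0,0],[26,0,0,0],[40,0,0,0],[52,0,0,0],[62,0,0,0],[70,0,0,0],[75,0,0,0],[76,0,0,0],[76,0,0,0],[76,0,0,0]],
  ],
)

```text
t: 28.35
ee_pos: [0.4243, 0.0968, 0.0554]
ee_rot: [[0.001, -0.038, 0.999], [0.0, 0.999, 0.038], [-1.0, 0.0, 0.001]]
ft_force: [-0.3, 0.4, -0.2]
width: 0.0358
```

>>> servo_tool(
  targets=[
    [[0,0,0,0],[0,0,0,0],[0,0,0,0],[0,0,0,0],[0,0,0,0]],
  ],
  fingers=0,
  grip_force=35,
)

```text
t: 28.98
ee_pos: [0.424, 0.0968, 0.0551]
ee_rot: [[0.0, -0.038, 0.999], [0.0, 0.999, 0.038], [-1.0, 0.0, 0.0]]
ft_force: [-0.6, 0.5, 2.3]
width: 0.0128
```

>>> servo_tool(
  targets=[
    [[-10,0,0,0],[-25,0,0,0],[-45,0,0,0],[-65,0,0,0],[-85,0,0,0],[-95,0,0,0],[-95,0,0,0],[-95,0,0,0]],
  ],
)

```text
t: 29.98
ee_pos: [0.4236, 0.0966, 0.1494]
ee_rot: [[-0.001, -0.038, 0.999], [-0.0, 0.999, 0.038], [-1.0, -0.0, -0.001]]
ft_force: [0.4, -0.5, -1.2]
width: 0.0127
```

Run:
```python
from h import *
go(.5587,-.0160,.150,47.1)
c=cap('scene');cv2.imwrite('pics/s13.png',cv2.resize(c['image'][180:400,240:460],(600,600))[:,:,::-1])
```

```text
shift [-0.7, -117.6, 130.8] turn -44.9 | yaw 2.2 pos [0.4236, 0.0966, 0.1494] w 12.7 t 30.0 F [0.4, -0.5, -1.2] J6 101
```

View pics/s13.png

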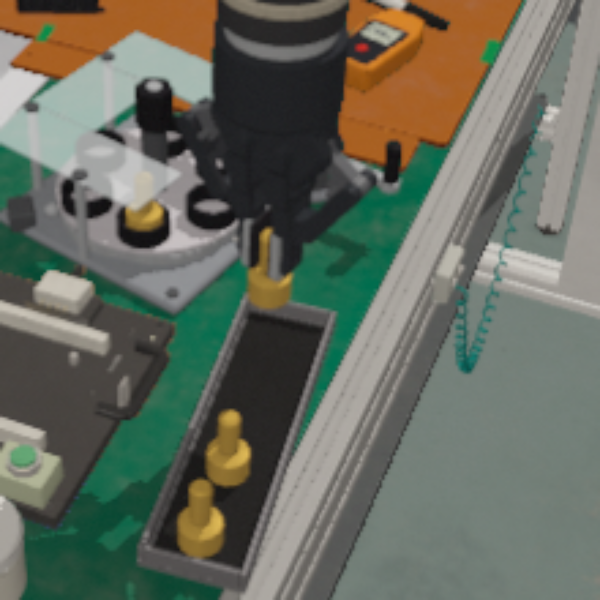

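>>> servo_tool(
  targets=[
    [[-1,-8,9,-3],[-1,-24,27,-9],[-1,-42,47,-16],[-1,-60,67,-23],[-1,-78,87,-30],[-1,-95,106,-37],[-1,-108,120,-42],[-1,-115,128,-45],[-1,-117.6,130.8,-45],[-1,-117.6,130.8,-45],[-1,-117.6,130.8,-45]],
  ],
)

```text
t: 31.4
ee_pos: [0.5587, -0.0156, 0.1508]
ee_rot: [[-0.001, -0.733, 0.68], [0.0, 0.68, 0.733], [-1.0, 0.0, -0.0]]
ft_force: [-0.3, 0.4, -1.0]
width: 0.0127
```

>>> servo_tool(
  targets=[
    [[8,0,0,0],[18,0,0,0],[28,0,0,0],[36,0,0,0],[42,0,0,0],[45,0,0,0],[45,0,0,0],[45,0,0,0]],
  ],
)

```text
t: 32.4
ee_pos: [0.5593, -0.0159, 0.1063]
ee_rot: [[0.001, -0.733, 0.68], [-0.0, 0.68, 0.733], [-1.0, -0.0, 0.0]]
ft_force: [0.2, -0.1, -2.1]
width: 0.0125
```

Run:
```python
from h import *
go(.5587,-.0160,.076,47.1)
c=cap('scene');cv2.imwrite('pics/s14.png',cv2.resize(c['image'][190:290,260:380],(800,600),interpolation=cv2.INTER_CUBIC)[:,:,::-1])
```

```text
shift [30.3, 0.4, -0.5] turn 0.1 | yaw 47.2 pos [0.5593, -0.0159, 0.1063] w 12.5 t 32.4 F [0.2, -0.1, -2.1] J6 41
```

View pics/s14.png

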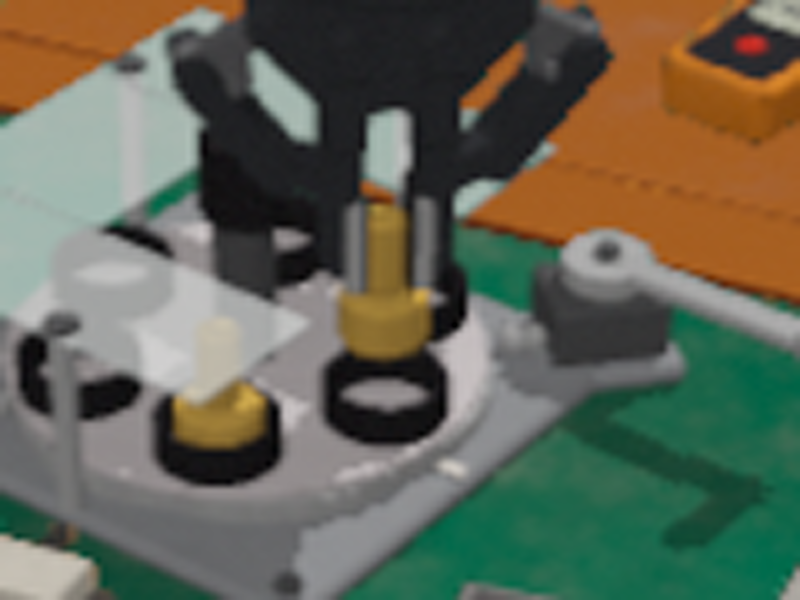

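Good alignment; same as before. Insert, release, lift.

>>> servo_tool(
  targets=[
    [[4,0.2,-0.3,0],[8,0.3,-0.4,0],[12,0.3,-0.4,0],[16,0.3,-0.4,0],[19,0.3,-0.4,0],[22,0.3,-0.4,0],[25,0.3,-0.4,0],[28,0.3,-0.4,0],[30,0.3,-0.4,0],[30.5,0.3,-0.4,0],[30.5,0.3,-0.4,0]],
  ],
)

```text
t: 33.83
ee_pos: [0.5586, -0.016, 0.0755]
ee_rot: [[0.0, -0.733, 0.68], [-0.0, 0.68, 0.733], [-1.0, -0.0, 0.0]]
ft_force: [0.7, -0.6, -1.6]
width: 0.0125
```

>>> servo_tool(
  targets=[
    [[0,0,0,0],[0,0,0,0],[0,0,0,0],[0,0,0,0]],
  ],
  fingers=28,
)

```text
t: 34.33
ee_pos: [0.5587, -0.016, 0.0756]
ee_rot: [[0.0, -0.733, 0.68], [-0.0, 0.68, 0.733], [-1.0, -0.0, 0.0]]
ft_force: [0.1, -0.1, -0.1]
width: 0.024
```

>>> servo_tool(
  targets=[
    [[-5,0,0,0],[-12,0,0,0],[-22,0,0,0],[-35,0,0,0],[-50,0,0,0],[-65,0,0,0],[-80,0,0,0],[-86,0,0,0],[-86,0,0,0],[-86,0,0,0]],
  ],
)

```text
t: 35.58
ee_pos: [0.5583, -0.016, 0.1609]
ee_rot: [[-0.001, -0.733, 0.68], [0.0, 0.68, 0.733], [-1.0, 0.001, -0.001]]
ft_force: [-0.4, -0.4, 0.2]
width: 0.0239
```

Run:
```python
from h import *
go(.6144,-.0149,.162,62.1)
c=cap('scene');cv2.imwrite('pics/s15.png',cv2.resize(c['image'][190:290,260:380],(800,600),interpolation=cv2.INTER_CUBIC)[:,:,::-1])
```

```text
shift [-1.2, -40.4, 38.9] turn -14.9 | yaw 47.2 pos [0.5583, -0.016, 0.1609] w 23.9 t 35.6 F [-0.4, -0.4, 0.2] J6 41
```

View pics/s15.png

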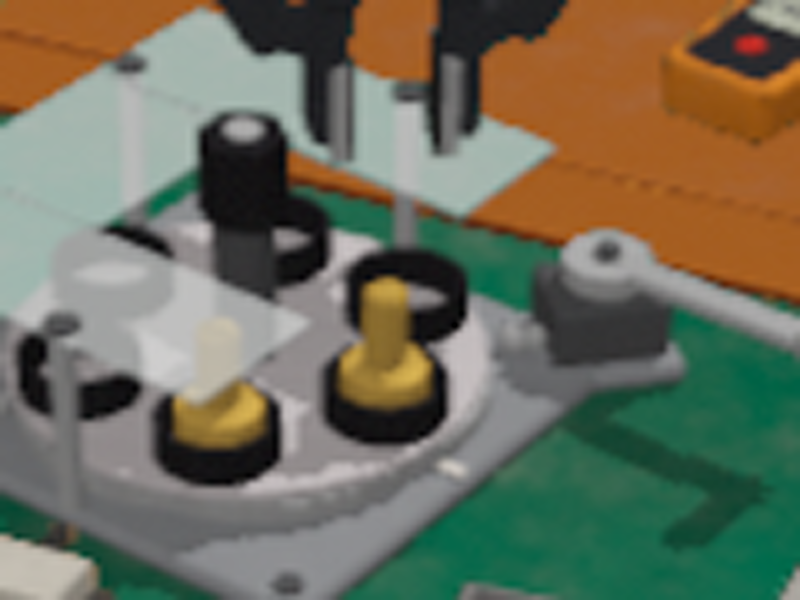

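>>> servo_tool(
  targets=[
    [[-1,-8,8,-4],[-1,-18,18,-8],[-1,-28,28,-12],[-1,-36,36,-15],[-1,-40.4,39,-15],[-1,-40.4,39,-15],[-1,-40.4,39,-15],[-1,-40.4,39,-15]],
  ],
  fingers=50,
)

```text
t: 36.62
ee_pos: [0.6144, -0.0149, 0.1626]
ee_rot: [[0.0, -0.884, 0.467], [0.0, 0.467, 0.884], [-1.0, -0.0, 0.0]]
ft_force: [0.1, -0.4, 0.9]
width: 0.0429
```

>>> servo_tool(
  targets=[
    [[8,0,0,0],[18,0,0,0],[28,0,0,0],[36,0,0,0],[42,0,0,0],[46,0,0,0],[46,0,0,0],[46,0,0,0]],
  ],
)

```text
t: 37.62
ee_pos: [0.615, -0.0148, 0.1168]
ee_rot: [[0.001, -0.884, 0.467], [-0.0, 0.467, 0.884], [-1.0, -0.0, 0.0]]
ft_force: [0.7, -1.1, 0.0]
width: 0.0422
```

>>> servo_tool(
  targets=[
    [[0,0,0,0],[0,0,0,0],[0,0,0,0],[0,0,0,0],[0,0,0,0]],
  ],
  fingers=0,
)

```text
t: 38.25
ee_pos: [0.615, -0.0148, 0.117]
ee_rot: [[0.001, -0.884, 0.467], [0.0, 0.467, 0.884], [-1.0, -0.001, 0.0]]
ft_force: [-0.6, 0.1, 5.0]
width: 0.0254
```

Run:
```python
from h import *
go(.6144,-.0149,.116,2.1)
```

```text
shift [1.0, 0.5, -0.4] turn 60.1 | yaw 62.2 pos [0.615, -0.0148, 0.117] w 25.4 t 38.2 F [-0.6, 0.1, 5.0] J6 26
```

Centred well. Turn one click.

>>> servo_tool(
  targets=[
    [[0,0,0,2],[0,0,0,8],[0,0,0,15],[0,0,0,22],[0,0,0,29],[0,0,0,36],[0,0,0,43],[0,0,0,50],[0,0,0,56],[0,0,0,60],[0,0,0,60],[0,0,0,60]],
  ],
)

```text
t: 39.75
ee_pos: [0.614, -0.0154, 0.117]
ee_rot: [[-0.001, -0.036, 0.999], [-0.001, 0.999, 0.036], [-1.0, -0.001, -0.001]]
ft_force: [-4.3, -1.3, 7.5]
width: 0.0253
```

>>> servo_tool(
  targets=[
    [[0,0,0,0],[0,0,0,0],[0,0,0,0],[-10,0,0,0],[-25,0,0,0],[-45,0,0,0],[-60,0,0,0],[-60,0,0,0],[-60,0,0,0],[-60,0,0,0]],
  ],
  fingers=42,
)

```text
t: 41.0
ee_pos: [0.6143, -0.0148, 0.1756]
ee_rot: [[-0.001, -0.038, 0.999], [0.0, 0.999, 0.038], [-1.0, 0.0, -0.001]]
ft_force: [0.3, 0.8, -0.4]
width: 0.036
```

```bash
python3 wts.py 3
python3 - <<'E'
from h import *
go(.4034,.1619,.13,2.1)
E
```

```text
top [([309.7, 68.6], 137), ([548.4, 65.8], 55), ([256.9, 91.5], 90), ([273.1, 97.3], 173), ([140.4, 131.4], 735), ([268.2, 127.0], 70), ([466.9, 219.1], 196), ([244.8, 301.9], 138), ([220.4, 311.1], 142), ([14.5, 394.9], 1306)]
scene [([377.3, 198.9], 389), ([138.7, 211.8], 70), ([192.7, 224.5], 1116), ([146.9, 237.2], 297), ([293.0, 259.0], 99), ([60.4, 328.4], 1116), ([318.0, 358.5], 664)]
top [0.4035 0.1611] area 138 143 scene [0.3924 0.19  ] area 664 355
top [0.3825 0.2149] area 142 151 scene [0.3924 0.19  ] area 664 388
shift [46.0, 184.5, -204.2] turn 0.1 | yaw 2.2 pos [0.6144, -0.0148, 0.1757] w 35.7 t 41.1 F [-0.4, -0.3, 0.1] J6 86
```

View pics/w3.png

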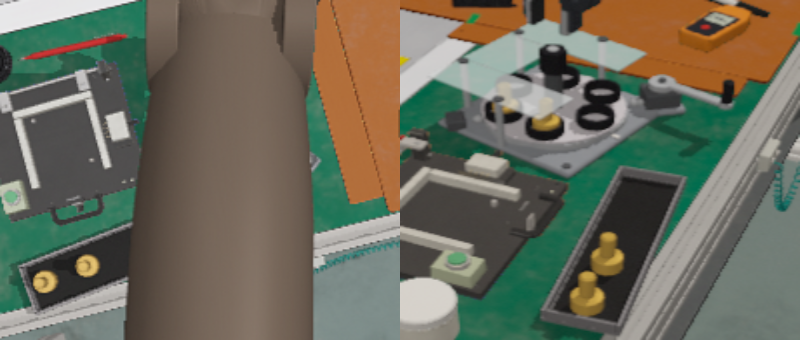

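>>> servo_tool(
  targets=[
    [[0,18,-20,0],[0,45,-50,0],[0,77,-85,0],[5,109,-120,0],[15,138,-152,0],[25,160,-177,0],[35,175,-194,0],[46,184.5,-204,0],[46,184.5,-204,0],[46,184.5,-204,0],[46,184.5,-204,0],[46,184.5,-204,0]],
  ],
)

```text
t: 42.6
ee_pos: [0.4045, 0.1616, 0.1307]
ee_rot: [[0.0, -0.037, 0.999], [0.0, 0.999, 0.037], [-1.0, 0.0, 0.0]]
ft_force: [0.5, -0.7, -0.5]
width: 0.036
```

Run:
```python
from h import *
go(.4034,.1619,.055,2.1)
```

```text
shift [75.7, 0.3, -1.1] turn 0.0 | yaw 2.1 pos [0.4045, 0.1616, 0.1307] w 36.0 t 42.6 F [0.5, -0.7, -0.5] J6 110
```

>>> servo_tool(
  targets=[
    [[12,0,-0.5,0],[26,0,-0.8,0],[40,0,-0.8,0],[52,0,-0.8,0],[62,0,-0.8,0],[70,0,-0.8,0],[75,0,-0.8,0],[76,0,-0.8,0],[76,0,-0.8,0],[76,0,-0.8,0]],
  ],
)

```text
t: 43.85
ee_pos: [0.4034, 0.1619, 0.0549]
ee_rot: [[0.001, -0.038, 0.999], [0.0, 0.999, 0.038], [-1.0, 0.0, 0.001]]
ft_force: [0.9, 0.1, -0.7]
width: 0.0358
```

>>> servo_tool(
  targets=[
    [[0,0,0,0],[0,0,0,0],[0,0,0,0],[0,0,0,0],[0,0,0,0]],
  ],
  fingers=0,
  grip_force=35,
)

```text
t: 44.48
ee_pos: [0.4032, 0.1619, 0.0546]
ee_rot: [[0.0, -0.038, 0.999], [0.0, 0.999, 0.038], [-1.0, 0.0, 0.0]]
ft_force: [-0.7, -1.1, 1.1]
width: 0.0127
```

>>> servo_tool(
  targets=[
    [[-10,0,0,0],[-25,0,0,0],[-45,0,0,0],[-65,0,0,0],[-85,0,0,0],[-95,0,0,0],[-95,0,0,0],[-95,0,0,0]],
  ],
)

```text
t: 45.48
ee_pos: [0.4028, 0.1617, 0.1489]
ee_rot: [[-0.001, -0.038, 0.999], [-0.0, 0.999, 0.038], [-1.0, -0.0, -0.001]]
ft_force: [-0.5, 0.1, -2.2]
width: 0.0124
```

Run:
```python
from h import *
go(.5587,-.0160,.150,47.1)
c=cap('scene');cv2.imwrite('pics/s16.png',cv2.resize(c['image'][180:400,240:460],(600,600))[:,:,::-1])
```

```text
shift [-1.2, -183.4, 149.1] turn -44.9 | yaw 2.2 pos [0.4028, 0.1617, 0.1489] w 12.4 t 45.5 F [-0.5, 0.1, -2.2] J6 110
```

View pics/s16.png

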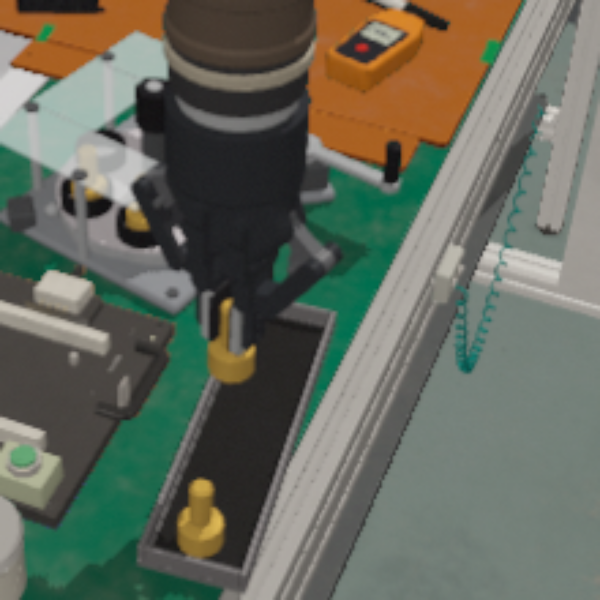

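>>> servo_tool(
  targets=[
    [[-2,-10,8,-3],[-2,-32,26,-9],[-2,-60,49,-16],[-2,-88,72,-23],[-2,-118,96,-30],[-2,-146,119,-37],[-2,-166,135,-42],[-2,-178,145,-45],[-2,-183.4,149.1,-45],[-2,-183.4,149.1,-45],[-2,-183.4,149.1,-45]],
  ],
)

```text
t: 46.9
ee_pos: [0.5586, -0.0154, 0.1513]
ee_rot: [[-0.001, -0.733, 0.68], [0.0, 0.68, 0.733], [-1.0, 0.001, -0.0]]
ft_force: [-1.1, 0.2, -1.8]
width: 0.0131
```

>>> servo_tool(
  targets=[
    [[8,0,0,0],[18,0,0,0],[28,0,0,0],[36,0,0,0],[42,0,0,0],[45,0,0,0],[45,0,0,0],[45,0,0,0]],
  ],
)

```text
t: 47.9
ee_pos: [0.5593, -0.0158, 0.1068]
ee_rot: [[0.001, -0.733, 0.68], [0.0, 0.68, 0.733], [-1.0, -0.0, 0.0]]
ft_force: [0.5, 0.3, -1.2]
width: 0.0123
```

Run:
```python
from h import *
go(.5587,-.0160,.0755,47.1)
c=cap('scene');cv2.imwrite('pics/s17.png',cv2.resize(c['image'][190:290,260:380],(800,600),interpolation=cv2.INTER_CUBIC)[:,:,::-1])
```

```text
shift [31.3, 0.3, -0.5] turn 0.1 | yaw 47.2 pos [0.5593, -0.0158, 0.1068] w 12.3 t 47.9 F [0.5, 0.3, -1.2] J6 41
```

View pics/s17.png

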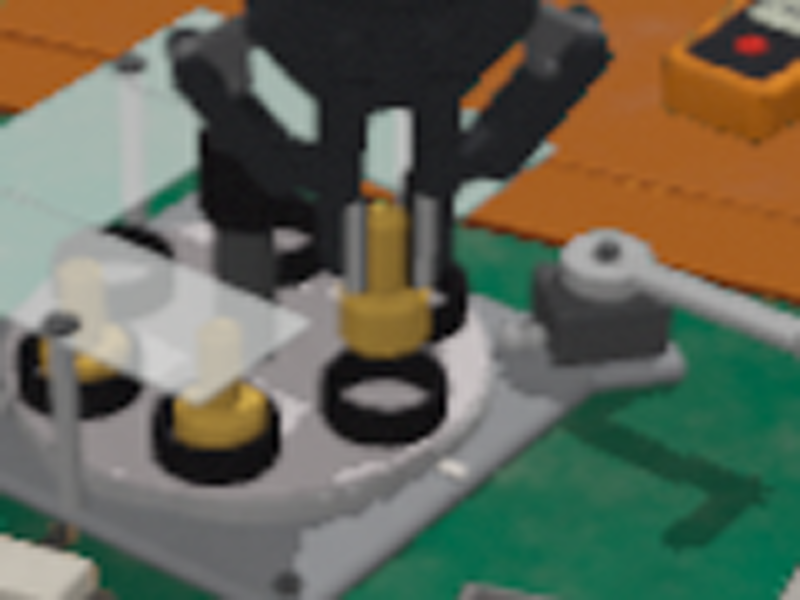

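>>> servo_tool(
  targets=[
    [[4,0.2,-0.3,0],[8,0.3,-0.4,0],[12,0.3,-0.4,0],[16,0.3,-0.4,0],[19,0.3,-0.4,0],[22,0.3,-0.4,0],[25,0.3,-0.4,0],[28,0.3,-0.4,0],[30.5,0.3,-0.4,0],[31.3,0.3,-0.4,0],[31.3,0.3,-0.4,0]],
  ],
)

```text
t: 49.32
ee_pos: [0.5585, -0.0159, 0.0752]
ee_rot: [[-0.0, -0.733, 0.68], [0.0, 0.68, 0.733], [-1.0, 0.0, -0.0]]
ft_force: [0.1, -0.1, -1.5]
width: 0.0126
```

>>> servo_tool(
  targets=[
    [[0,0,0,0],[0,0,0,0],[0,0,0,0],[0,0,0,0]],
  ],
  fingers=28,
)

```text
t: 49.82
ee_pos: [0.5586, -0.0159, 0.0753]
ee_rot: [[0.0, -0.733, 0.68], [-0.0, 0.68, 0.733], [-1.0, -0.0, 0.0]]
ft_force: [0.2, 0.2, 0.5]
width: 0.0238
```

>>> servo_tool(
  targets=[
    [[-5,0,0,0],[-12,0,0,0],[-22,0,0,0],[-35,0,0,0],[-50,0,0,0],[-65,0,0,0],[-80,0,0,0],[-86,0,0,0],[-86,0,0,0],[-86,0,0,0]],
  ],
)

```text
t: 51.08
ee_pos: [0.5583, -0.0159, 0.1606]
ee_rot: [[-0.001, -0.733, 0.68], [-0.0, 0.68, 0.733], [-1.0, 0.001, -0.001]]
ft_force: [0.4, -1.3, -0.1]
width: 0.0236
```

Run:
```python
from h import *
go(.6143,-.0150,.162,62.1)
c=cap('scene');cv2.imwrite('pics/s18.png',cv2.resize(c['image'][190:290,260:380],(800,600),interpolation=cv2.INTER_CUBIC)[:,:,::-1])
```

```text
shift [-1.5, -40.5, 38.8] turn -14.9 | yaw 47.2 pos [0.5583, -0.0159, 0.1606] w 23.6 t 51.1 F [0.4, -1.3, -0.1] J6 41
```

View pics/s18.png

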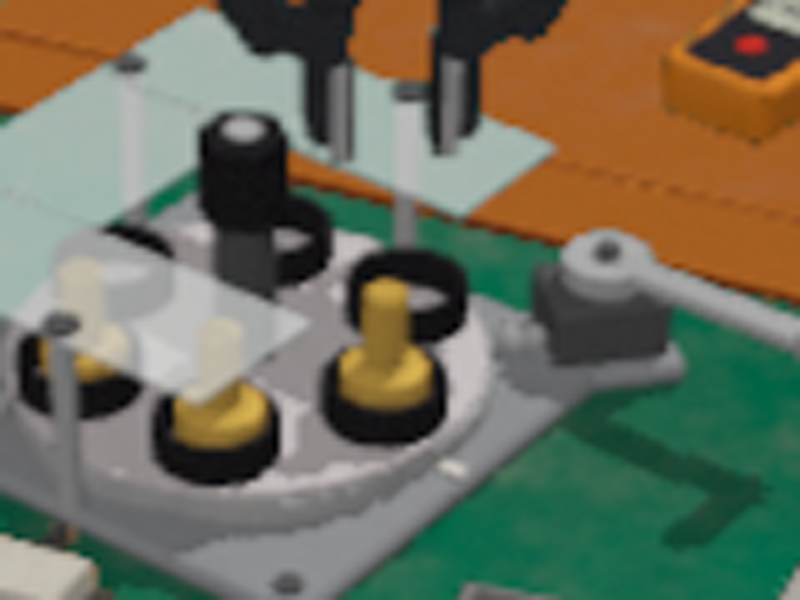

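>>> servo_tool(
  targets=[
    [[-1,-8,8,-4],[-1,-18,18,-8],[-1,-28,28,-12],[-1,-36,36,-15],[-1,-40.5,38.8,-15],[-1,-40.5,38.8,-15],[-1,-40.5,38.8,-15],[-1,-40.5,38.8,-15]],
  ],
  fingers=50,
)

```text
t: 52.12
ee_pos: [0.6143, -0.015, 0.1623]
ee_rot: [[-0.0, -0.884, 0.467], [0.0, 0.467, 0.884], [-1.0, 0.0, 0.0]]
ft_force: [-0.0, 0.3, -0.5]
width: 0.0425
```

>>> servo_tool(
  targets=[
    [[8,0,0,0],[18,0,0,0],[28,0,0,0],[36,0,0,0],[42,0,0,0],[46,0,0,0],[46,0,0,0],[46,0,0,0]],
  ],
)

```text
t: 53.12
ee_pos: [0.6148, -0.015, 0.1165]
ee_rot: [[0.001, -0.884, 0.467], [-0.0, 0.467, 0.884], [-1.0, -0.0, 0.0]]
ft_force: [-0.3, 0.4, -0.0]
width: 0.0427
```

>>> servo_tool(
  targets=[
    [[0,0,0,0],[0,0,0,0],[0,0,0,0],[0,0,0,0],[0,0,0,0]],
  ],
  fingers=0,
)

```text
t: 53.75
ee_pos: [0.615, -0.0148, 0.1167]
ee_rot: [[0.001, -0.884, 0.467], [0.0, 0.467, 0.884], [-1.0, -0.001, 0.001]]
ft_force: [1.2, 2.5, 4.3]
width: 0.0255
```

Run:
```python
from h import *
go(.6144,-.0149,.116,2.1)
```

```text
shift [0.7, 0.4, -0.4] turn 60.1 | yaw 62.2 pos [0.615, -0.0148, 0.1167] w 25.5 t 53.8 F [1.2, 2.5, 4.3] J6 26
```

>>> servo_tool(
  targets=[
    [[0,0,0,2],[0,0,0,8],[0,0,0,15],[0,0,0,22],[0,0,0,29],[0,0,0,36],[0,0,0,43],[0,0,0,50],[0,0,0,56],[0,0,0,60],[0,0,0,60],[0,0,0,60]],
  ],
)

```text
t: 55.25
ee_pos: [0.614, -0.0155, 0.1167]
ee_rot: [[-0.001, -0.036, 0.999], [-0.001, 0.999, 0.036], [-1.0, -0.001, -0.001]]
ft_force: [-2.9, 0.3, 7.7]
width: 0.0256
```

>>> servo_tool(
  targets=[
    [[0,0,0,0],[0,0,0,0],[0,0,0,0],[-10,0,0,0],[-25,0,0,0],[-45,0,0,0],[-60,0,0,0],[-60,0,0,0],[-60,0,0,0],[-60,0,0,0]],
  ],
  fingers=42,
)

```text
t: 56.5
ee_pos: [0.6142, -0.015, 0.1753]
ee_rot: [[-0.001, -0.038, 0.999], [0.0, 0.999, 0.038], [-1.0, 0.0, -0.001]]
ft_force: [-1.0, 0.1, 1.6]
width: 0.0358
```

```bash
python3 wts.py 4
python3 - <<'E'
from h import *
go(.3824,.2156,.13,2.1)
E
```

```text
top [([309.7, 68.7], 139), ([548.3, 65.7], 56), ([256.9, 91.5], 90), ([273.2, 97.4], 177), ([140.4, 131.4], 735), ([268.9, 126.9], 80), ([466.9, 219.5], 208), ([215.5, 306.9], 143), ([14.5, 394.7], 1315)]
scene [([377.2, 198.7], 386), ([138.7, 211.7], 69), ([192.7, 224.5], 1118), ([146.9, 237.2], 297), ([293.1, 259.0], 99), ([60.4, 328.4], 1116), ([304.2, 371.3], 312)]
top [0.3916 0.2261] area 143 152 scene [0.3932 0.2251] area 312 391
shift [45.8, 239.1, -223.0] turn 0.1 | yaw 2.2 pos [0.6143, -0.015, 0.1755] w 36.0 t 56.6 F [0.1, 0.7, 0.5] J6 86
```

View pics/w4.png

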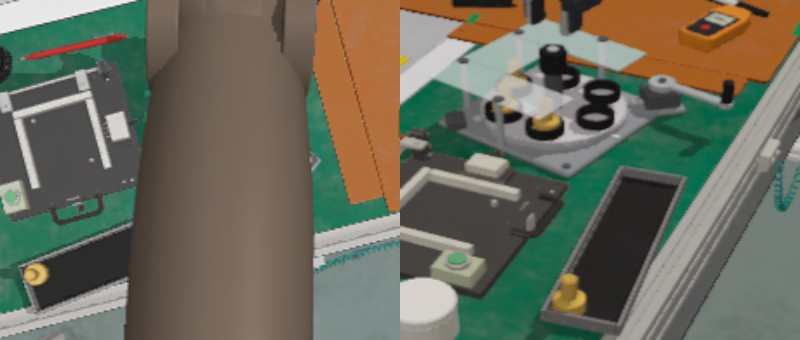

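```bash
python3 - <<'E'
from h import *
c=cap('scene');d=cap('top');cv2.imwrite('pics/s19.png',np.hstack([cv2.resize(c['image'][335:400,270:335],(400,400),interpolation=cv2.INTER_CUBIC),cv2.resize(d['image'][280:340,190:250],(400,400),interpolation=cv2.INTER_CUBIC)])[:,:,::-1])
for i in(1,): pass
E
python3 wts.py 5
```

```text
top [([309.7, 68.7], 139), ([548.4, 65.8], 55), ([256.9, 91.5], 90), ([273.1, 97.4], 174), ([140.4, 131.4], 735), ([268.5, 127.1], 74), ([466.8, 219.2], 207), ([215.5, 306.9], 143), ([14.5, 394.8], 1312)]
scene [([377.0, 198.9], 382), ([138.6, 211.7], 71), ([192.7, 224.4], 1120), ([146.8, 237.3], 299), ([293.1, 259.0], 100), ([60.4, 328.4], 1116), ([304.2, 371.3], 310)]
top [0.3916 0.2261] area 143 152 scene [0.3932 0.2251] area 310 391
```

View pics/s19.png

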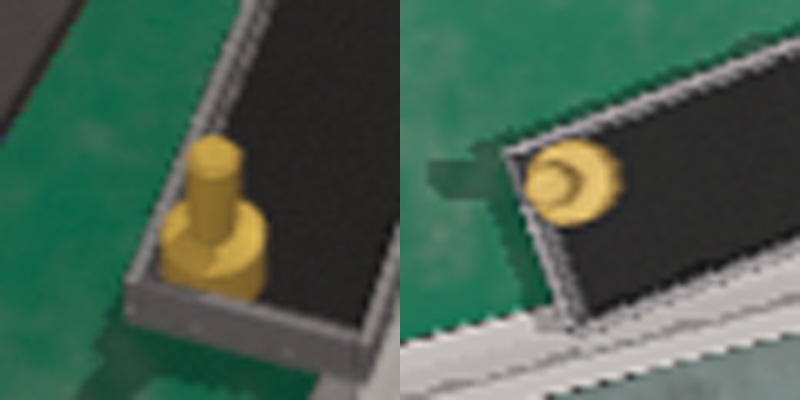

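Run:
```python
from h import *
c=cap('scene');d=cap('top')
print(atz(d,(212.1,307.05),.056),atz(c,(304.5,359.8),.056))
go(.3916,.2261,.13,2.1)
```

```text
[0.39302073 0.22458855 0.056     ] [0.39037242 0.22783431 0.056     ]
shift [46.1, 249.3, -213.8] turn 0.1 | yaw 2.2 pos [0.6146, -0.015, 0.1761] w 36.0 t 56.9 F [0.5, -0.0, 0.7] J6 86
```

>>> servo_tool(
  targets=[
    [[0,23,-20,0],[0,58,-50,0],[0,100,-85,0],[5,140,-120,0],[15,180,-154,0],[25,212,-182,0],[35,235,-202,0],[46,249.3,-213.8,0],[46,249.3,-213.8,0],[46,249.3,-213.8,0],[46,249.3,-213.8,0],[46,249.3,-213.8,0]],
  ],
)

```text
t: 58.4
ee_pos: [0.3922, 0.2257, 0.1305]
ee_rot: [[0.0, -0.036, 0.999], [0.0, 0.999, 0.036], [-1.0, 0.0, 0.0]]
ft_force: [0.2, 0.3, -0.1]
width: 0.0364
```

Run:
```python
from h import *
go(.3916,.2261,.055,2.1)
```

```text
shift [75.5, 0.4, -0.6] turn -0.0 | yaw 2.1 pos [0.3922, 0.2257, 0.1305] w 36.4 t 58.4 F [0.2, 0.3, -0.1] J6 118
```

>>> servo_tool(
  targets=[
    [[12,0,-0.3,0],[26,0,-0.3,0],[40,0,-0.3,0],[52,0,-0.3,0],[62,0,-0.3,0],[70,0,-0.3,0],[75,0,-0.3,0],[75.5,0,-0.3,0],[75.5,0,-0.3,0],[75.5,0,-0.3,0]],
  ],
)

```text
t: 59.65
ee_pos: [0.3916, 0.2262, 0.0551]
ee_rot: [[0.001, -0.038, 0.999], [0.0, 0.999, 0.038], [-1.0, 0.0, 0.001]]
ft_force: [0.5, 0.8, -0.3]
width: 0.0354
```

>>> servo_tool(
  targets=[
    [[0,0,0,0],[0,0,0,0],[0,0,0,0],[0,0,0,0],[0,0,0,0]],
  ],
  fingers=0,
  grip_force=35,
)

```text
t: 60.28
ee_pos: [0.3914, 0.2261, 0.0548]
ee_rot: [[0.0, -0.038, 0.999], [0.0, 0.999, 0.038], [-1.0, 0.0, 0.0]]
ft_force: [-0.8, 0.1, 2.0]
width: 0.0124
```

Run:
```python
from h import *
go(.5587,-.0160,.150,47.1)
c=cap('scene');cv2.imwrite('pics/s20.png',cv2.resize(c['image'][270:400,240:370],(600,600))[:,:,::-1])
```

```text
shift [-95.2, -248.2, 158.1] turn -44.9 | yaw 2.2 pos [0.3914, 0.2261, 0.0548] w 12.4 t 60.3 F [-0.8, 0.1, 2.0] J6 118
```

View pics/s20.png

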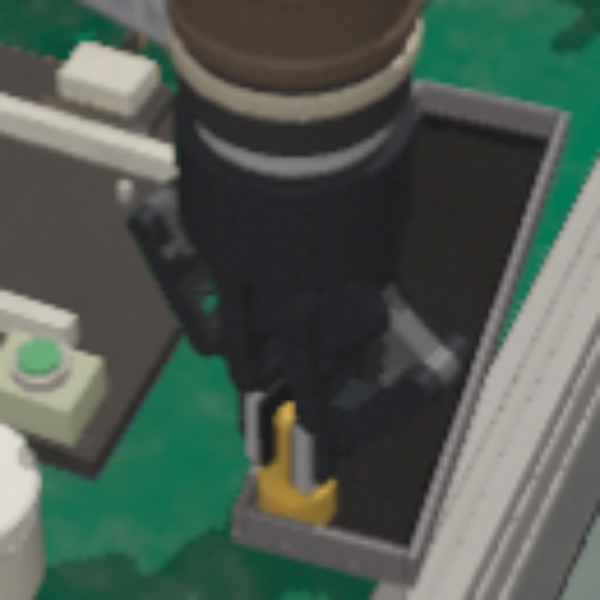

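>>> servo_tool(
  targets=[
    [[-10,0,0,0],[-25,0,0,0],[-45,0,0,0],[-65,0,0,0],[-85,0,0,0],[-95,0,0,0],[-95,0,0,0],[-95,0,0,0]],
  ],
)

```text
t: 61.32
ee_pos: [0.391, 0.2259, 0.1491]
ee_rot: [[-0.001, -0.038, 0.999], [-0.0, 0.999, 0.038], [-1.0, -0.0, -0.001]]
ft_force: [0.0, 0.3, -2.2]
width: 0.0129
```

Run:
```python
from h import *
go(.5587,-.0160,.150,47.1)
```

```text
shift [-0.9, -248.0, 158.5] turn -44.9 | yaw 2.2 pos [0.391, 0.2259, 0.1491] w 12.9 t 61.3 F [0.0, 0.3, -2.2] J6 118
```

>>> servo_tool(
  targets=[
    [[-2,-12,8,-3],[-2,-40,26,-8],[-2,-75,48,-14],[-2,-112,72,-21],[-2,-150,96,-28],[-2,-186,119,-35],[-2,-216,138,-41],[-2,-238,152,-45],[-2,-248,158.5,-45],[-2,-248,158.5,-45],[-2,-248,158.5,-45]],
  ],
)

```text
t: 62.7
ee_pos: [0.5584, -0.0151, 0.1515]
ee_rot: [[-0.001, -0.733, 0.68], [0.0, 0.68, 0.733], [-1.0, 0.001, -0.0]]
ft_force: [-0.0, -0.8, -1.8]
width: 0.0131
```

>>> servo_tool(
  targets=[
    [[8,0,0,0],[18,0,0,0],[28,0,0,0],[36,0,0,0],[42,0,0,0],[45,0,0,0],[45,0,0,0],[45,0,0,0]],
  ],
)

```text
t: 63.7
ee_pos: [0.5593, -0.0159, 0.107]
ee_rot: [[0.001, -0.733, 0.68], [-0.0, 0.68, 0.733], [-1.0, -0.0, 0.0]]
ft_force: [0.7, -0.5, -1.4]
width: 0.0125
```

Run:
```python
from h import *
go(.5587,-.0160,.0755,47.1)
c=cap('scene');cv2.imwrite('pics/s21.png',cv2.resize(c['image'][190:290,260:380],(800,600),interpolation=cv2.INTER_CUBIC)[:,:,::-1])
```

```text
shift [31.5, 0.3, -0.5] turn 0.1 | yaw 47.2 pos [0.5593, -0.0159, 0.107] w 12.5 t 63.7 F [0.7, -0.5, -1.4] J6 41
```

View pics/s21.png

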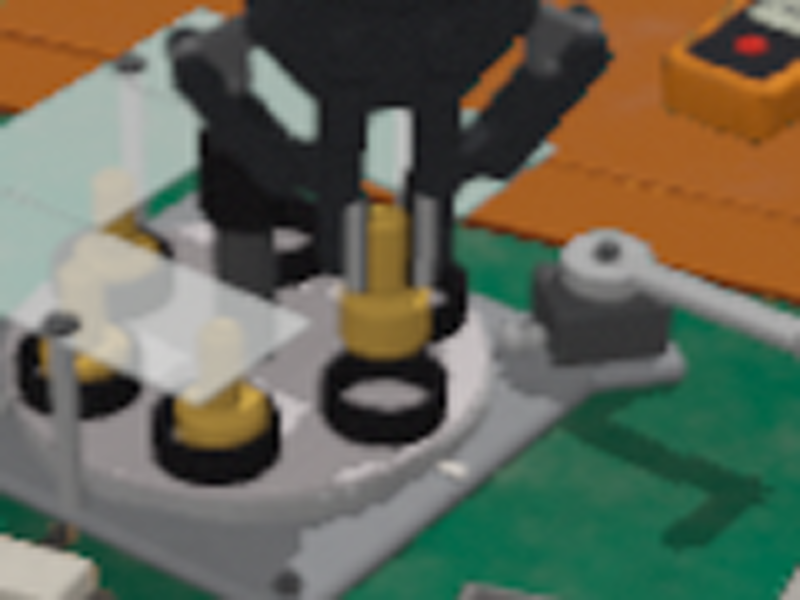

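>>> servo_tool(
  targets=[
    [[4,0.2,-0.3,0],[8,0.3,-0.4,0],[12,0.3,-0.4,0],[16,0.3,-0.4,0],[19,0.3,-0.4,0],[22,0.3,-0.4,0],[25,0.3,-0.4,0],[28,0.3,-0.4,0],[30.5,0.3,-0.4,0],[31.5,0.3,-0.4,0],[31.5,0.3,-0.4,0]],
  ],
)

```text
t: 65.12
ee_pos: [0.5585, -0.0159, 0.0752]
ee_rot: [[-0.0, -0.733, 0.68], [-0.0, 0.68, 0.733], [-1.0, 0.0, -0.0]]
ft_force: [0.1, 0.6, -1.6]
width: 0.0131
```

>>> servo_tool(
  targets=[
    [[0,0,0,0],[0,0,0,0],[0,0,0,0],[0,0,0,0]],
  ],
  fingers=28,
)

```text
t: 65.62
ee_pos: [0.5586, -0.0159, 0.0753]
ee_rot: [[0.0, -0.733, 0.68], [0.0, 0.68, 0.733], [-1.0, -0.0, 0.0]]
ft_force: [0.6, 0.1, 0.4]
width: 0.0239
```

>>> servo_tool(
  targets=[
    [[-5,0,0,0],[-12,0,0,0],[-22,0,0,0],[-35,0,0,0],[-50,0,0,0],[-65,0,0,0],[-80,0,0,0],[-86,0,0,0],[-86,0,0,0],[-86,0,0,0]],
  ],
)

```text
t: 66.88
ee_pos: [0.5582, -0.0159, 0.1606]
ee_rot: [[-0.001, -0.733, 0.68], [0.0, 0.68, 0.733], [-1.0, 0.001, -0.001]]
ft_force: [0.2, -0.1, -0.7]
width: 0.0238
```

Run:
```python
from h import *
go(.6143,-.0150,.162,62.1)
c=cap('scene');cv2.imwrite('pics/s22.png',cv2.resize(c['image'][190:290,260:380],(800,600),interpolation=cv2.INTER_CUBIC)[:,:,::-1])
```

```text
shift [-1.5, -40.5, 38.8] turn -14.9 | yaw 47.2 pos [0.5582, -0.0159, 0.1606] w 23.8 t 66.9 F [0.2, -0.1, -0.7] J6 41
```

View pics/s22.png

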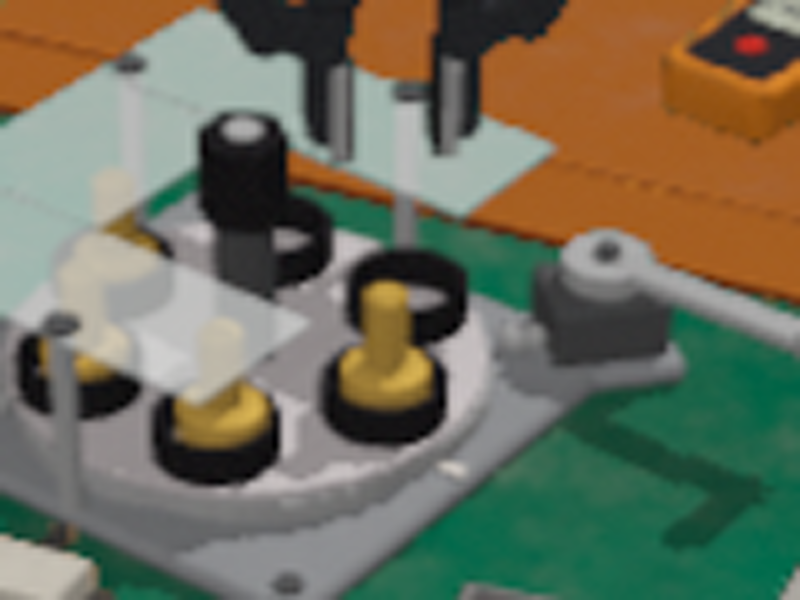

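Fourth in. Last click.

>>> servo_tool(
  targets=[
    [[-1,-8,8,-4],[-1,-18,18,-8],[-1,-28,28,-12],[-1,-36,36,-15],[-1,-40.5,38.8,-15],[-1,-40.5,38.8,-15],[-1,-40.5,38.8,-15],[-1,-40.5,38.8,-15]],
  ],
  fingers=50,
)

```text
t: 67.92
ee_pos: [0.6143, -0.015, 0.1623]
ee_rot: [[0.0, -0.884, 0.467], [-0.0, 0.467, 0.884], [-1.0, -0.0, 0.0]]
ft_force: [0.9, 0.1, -0.6]
width: 0.0427
```

>>> servo_tool(
  targets=[
    [[8,0,0,0],[18,0,0,0],[28,0,0,0],[36,0,0,0],[42,0,0,0],[46,0,0,0],[46,0,0,0],[46,0,0,0]],
  ],
)

```text
t: 68.92
ee_pos: [0.6148, -0.015, 0.1165]
ee_rot: [[0.001, -0.884, 0.467], [-0.0, 0.467, 0.884], [-1.0, -0.001, 0.0]]
ft_force: [0.3, -0.6, 1.0]
width: 0.0425
```

>>> servo_tool(
  targets=[
    [[0,0,0,0],[0,0,0,0],[0,0,0,0],[0,0,0,0],[0,0,0,0]],
  ],
  fingers=0,
)

```text
t: 69.55
ee_pos: [0.6149, -0.0148, 0.1167]
ee_rot: [[0.001, -0.884, 0.467], [0.0, 0.467, 0.884], [-1.0, -0.001, 0.001]]
ft_force: [0.1, 1.7, 4.7]
width: 0.0254
```

Run:
```python
from h import *
go(.6144,-.0149,.116,2.1)
```

```text
shift [0.7, 0.4, -0.4] turn 60.1 | yaw 62.2 pos [0.6149, -0.0148, 0.1167] w 25.4 t 69.5 F [0.1, 1.7, 4.7] J6 26
```

>>> servo_tool(
  targets=[
    [[0,0,0,2],[0,0,0,8],[0,0,0,15],[0,0,0,22],[0,0,0,29],[0,0,0,36],[0,0,0,43],[0,0,0,50],[0,0,0,56],[0,0,0,60],[0,0,0,60],[0,0,0,60]],
  ],
)

```text
t: 71.05
ee_pos: [0.614, -0.0155, 0.1167]
ee_rot: [[-0.001, -0.036, 0.999], [-0.001, 0.999, 0.036], [-1.0, -0.001, -0.001]]
ft_force: [-3.5, 0.4, 8.1]
width: 0.0251
```

>>> servo_tool(
  targets=[
    [[0,0,0,0],[0,0,0,0],[0,0,0,0],[-10,0,0,0],[-25,0,0,0],[-45,0,0,0],[-60,0,0,0],[-60,0,0,0],[-60,0,0,0],[-60,0,0,0]],
  ],
  fingers=42,
)

```text
t: 72.3
ee_pos: [0.6142, -0.015, 0.1753]
ee_rot: [[-0.002, -0.038, 0.999], [0.0, 0.999, 0.038], [-1.0, 0.0, -0.002]]
ft_force: [-0.3, -1.0, -0.0]
width: 0.0357
```

Run:
```python
from h import *
go(.461,-.112,.15,2.1)
c=cap('scene');cv2.imwrite('pics/s23.png',cv2.resize(c['image'][180:300,260:420],(800,600),interpolation=cv2.INTER_CUBIC)[:,:,::-1])
print(silhouettes('scene','lever_grip')[0]['bbox'])
```

```text
shift [25.5, -91.2, -156.7] turn 0.1 | yaw 2.2 pos [0.6142, -0.015, 0.1753] w 35.7 t 72.3 F [-0.3, -1.0, -0.0] J6 86
[364.6, 240.1, 42.7, 23.1]
```

View pics/s23.png

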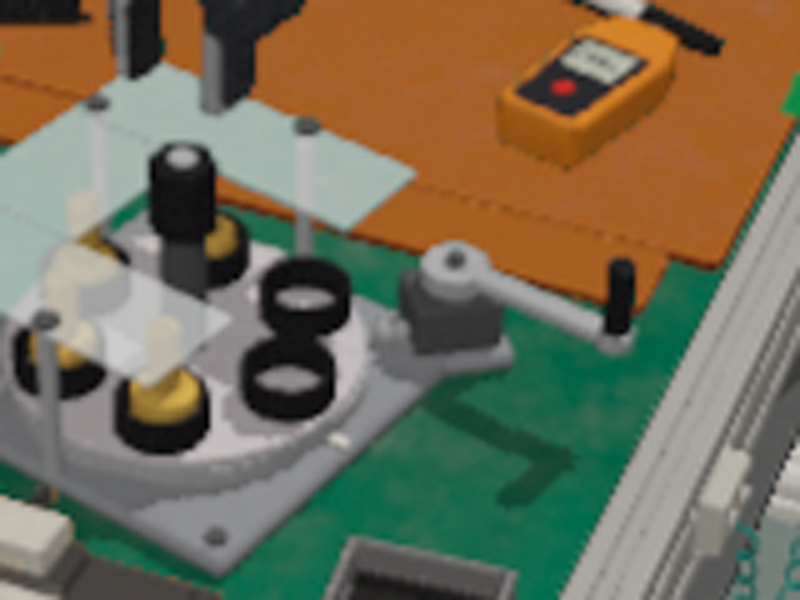

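Run:
```python
from h import *
c=cap('scene');print(atz(c,(383.8,233.2),.082))
# pocket positions check
b=c['image']
for k in range(6):
    a=np.radians(2.1+180-60*k); P=[.6145+.056*np.cos(a),-.0148+.056*np.sin(a),.04]; print(k,((proj(c,P)[0]-[260,180])*5).round())
```

```text
[ 0.46121421 -0.10804275  0.082     ]
0 [292. 357.]
1 [166. 390.]
2 [ 62. 337.]
3 [ 86. 258.]
4 [206. 230.]
5 [307. 277.]
```

Run:
```python
from h import *
go(.461,-.110,.15,-88)
```

```text
shift [25.7, -89.2, -156.8] turn 90.2 | yaw 2.2 pos [0.6144, -0.015, 0.1756] w 35.9 t 72.5 F [0.0, -0.2, -0.9] J6 86
```

>>> servo_tool(
  targets=[
    [[0,-8,-16,9],[0,-20,-36,18],[0,-32,-58,27],[0,-44,-78,37],[5,-56,-98,47],[10,-68,-118,57],[15,-78,-136,67],[20,-86,-150,77],[25,-89,-156,86],[25,-89,-156.7,90],[25,-89,-156.7,90],[25,-89,-156.7,90]],
  ],
)

```text
t: 73.95
ee_pos: [0.4615, -0.1098, 0.1512]
ee_rot: [[0.0, 0.999, 0.039], [0.0, 0.039, -0.999], [-1.0, 0.0, -0.0]]
ft_force: [0.1, 0.4, -0.1]
width: 0.0359
```

>>> servo_tool(
  targets=[
    [[0,0,0,0],[0,0,0,0]],
  ],
)

```text
t: 74.2
ee_pos: [0.4614, -0.1098, 0.1512]
ee_rot: [[-0.0, 0.999, 0.038], [0.0, 0.038, -0.999], [-1.0, -0.0, -0.0]]
ft_force: [0.4, -0.6, 0.4]
width: 0.036
```

Run:
```python
from h import *
go(.461,-.110,.077,-88)
c=cap('scene');cv2.imwrite('pics/s24.png',cv2.resize(c['image'][180:300,300:460],(800,600),interpolation=cv2.INTER_CUBIC)[:,:,::-1])
d=cap('top');cv2.imwrite('pics/t24.png',cv2.resize(d['image'][180:300,300:460],(800,600),interpolation=cv2.INTER_CUBIC)[:,:,::-1])
```

```text
shift [74.2, -0.4, 0.2] turn 0.2 | yaw -87.8 pos [0.4614, -0.1098, 0.1512] w 36.0 t 74.2 F [0.4, -0.6, 0.4] J6 164
```

View pics/s24.png

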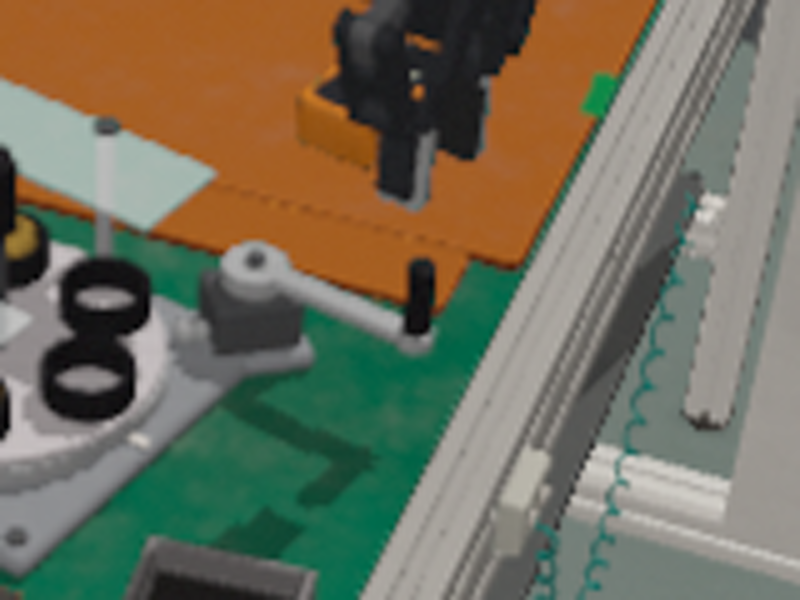

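Run:
```python
from h import *
c=cap('scene')
for P in [[.461,-.11,.126],[.461,-.11+.018,.128],[.461,-.11-.018,.128],[.461,-.11,.082],[.461,-.11,.048]]: print(((proj(c,P)[0]-[300,180])*5).round())
```

```text
[433. 176.]
[408. 191.]
[457. 152.]
[422. 264.]
[414. 329.]
```

View pics/t24.png

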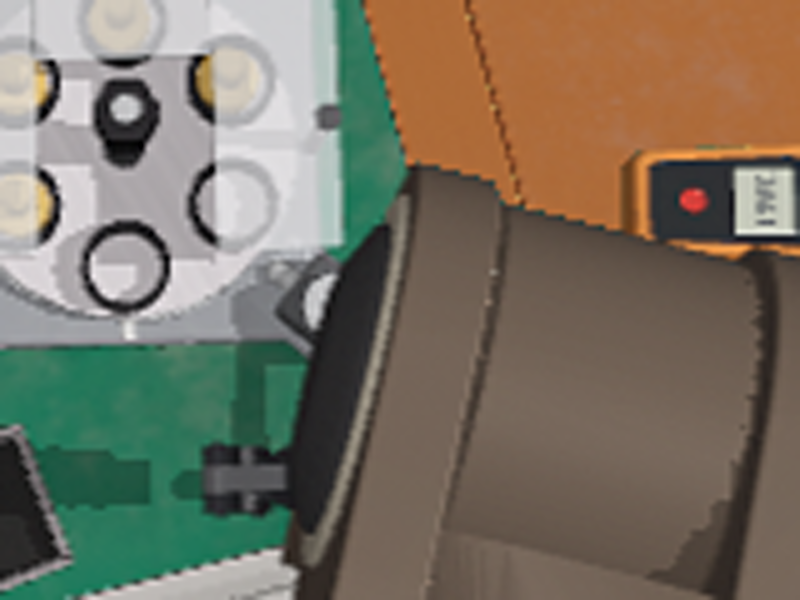

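>>> servo_tool(
  targets=[
    [[10,0,0,0],[22,0,0,0],[34,0,0,0],[46,0,0,0],[56,0,0,0],[64,0,0,0],[70,0,0,0],[74,0,0,0],[74,0,0,0],[74,0,0,0]],
  ],
)

```text
t: 75.6
ee_pos: [0.4616, -0.1099, 0.0775]
ee_rot: [[0.0, 0.999, 0.038], [-0.0, 0.038, -0.999], [-1.0, 0.0, 0.0]]
ft_force: [0.0, -0.9, -0.1]
width: 0.0359
```

>>> servo_tool(
  targets=[
    [[0,0,0,0],[0,0,0,0],[0,0,0,0]],
  ],
  fingers=23,
)

```text
t: 75.97
ee_pos: [0.4614, -0.1098, 0.0772]
ee_rot: [[0.0, 0.999, 0.038], [-0.0, 0.038, -0.999], [-1.0, 0.0, 0.0]]
ft_force: [0.6, 0.2, -0.0]
width: 0.0194
```

Run:
```python
from h import *
go(.461,-.110,.077,-88)
c=cap('scene');cv2.imwrite('pics/s25.png',cv2.resize(c['image'][180:300,300:460],(800,600),interpolation=cv2.INTER_CUBIC)[:,:,::-1])
```

```text
shift [0.2, -0.4, 0.2] turn 0.2 | yaw -87.8 pos [0.4614, -0.1098, 0.0772] w 19.4 t 76.0 F [0.6, 0.2, -0.0] J6 164
```

View pics/s25.png

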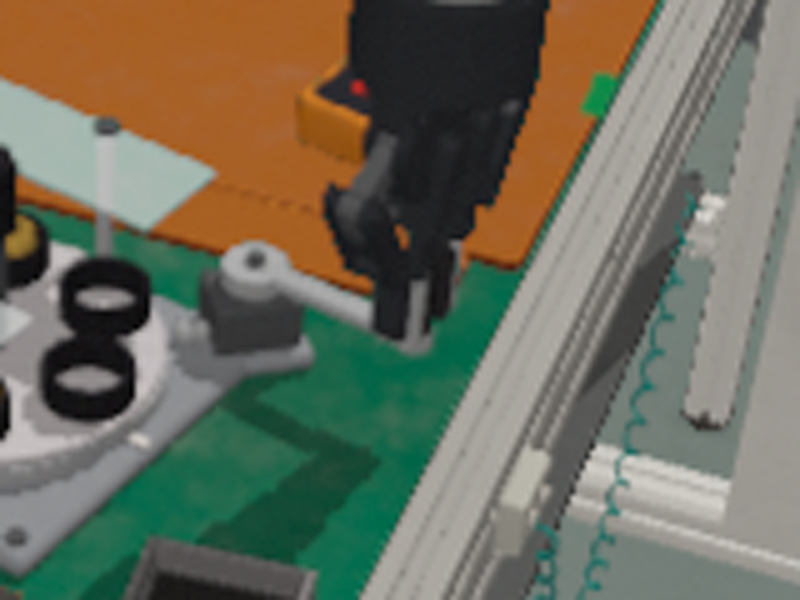

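>>> servo_tool(
  targets=[
    [[0,0.8,11.1,-8],[0,3.1,22,-16],[0,6.9,32.5,-24],[0,12.2,42.4,-32],[0,18.7,51.4,-40],[0,26.5,59.5,-48],[0,35.3,66.3,-56],[0,44.9,71.9,-64],[0,55.3,76,-72],[0,66,78.8,-80],[0,77,80,-88],[0,77,80,-88]],
  ],
)

```text
t: 77.53
ee_pos: [0.5421, -0.1869, 0.077]
ee_rot: [[0.001, -0.001, 1.0], [0.0, 1.0, 0.001], [-1.0, 0.0, 0.001]]
ft_force: [4.3, -0.3, -1.2]
width: 0.0199
```

Run:
```python
from h import *
go(.5712,-.1816,.077,22.2)
c=cap('scene');cv2.imwrite('pics/s26.png',cv2.resize(c['image'][160:280,300:460],(800,600),interpolation=cv2.INTER_CUBIC)[:,:,::-1])
```

```text
shift [0.0, 5.3, 29.1] turn -22.1 | yaw 0.1 pos [0.5421, -0.1869, 0.077] w 19.9 t 77.5 F [4.3, -0.3, -1.2] J6 71
```

View pics/s26.png

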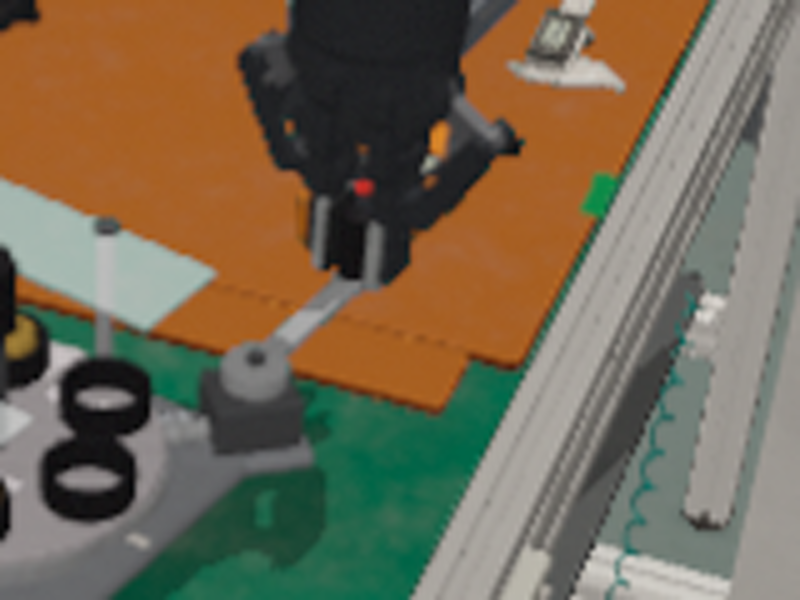

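>>> servo_tool(
  targets=[
    [[0,0.3,7,-5],[0,1.2,14,-10],[0,2.7,20.7,-15],[0,4.5,27,-20],[0,5.6,30,-22],[0,5.6,30,-22],[0,5.6,30,-22]],
  ],
)

```text
t: 78.45
ee_pos: [0.571, -0.1812, 0.0772]
ee_rot: [[-0.0, -0.376, 0.927], [0.0, 0.927, 0.376], [-1.0, 0.0, -0.0]]
ft_force: [0.0, -0.1, 0.0]
width: 0.0199
```

>>> servo_tool(
  targets=[
    [[0,0,0,0],[0,0,0,0],[0,0,0,0],[0,0,0,0]],
  ],
  fingers=42,
)

```text
t: 78.95
ee_pos: [0.5713, -0.1812, 0.0772]
ee_rot: [[0.0, -0.377, 0.926], [-0.0, 0.926, 0.377], [-1.0, -0.0, 0.0]]
ft_force: [0.3, -0.8, 0.5]
width: 0.0361
```

>>> servo_tool(
  targets=[
    [[-10,0,0,0],[-25,0,0,0],[-50,0,0,0],[-80,0,0,0],[-110,0,0,0],[-110,-40,-20,0],[-110,-80,-50,0],[-110,-120,-90,0],[-110,-160,-130,0],[-110,-160,-130,0],[-110,-160,-130,0]],
  ],
)

```text
t: 80.32
ee_pos: [0.5113, -0.3784, 0.188]
ee_rot: [[0.001, -0.377, 0.926], [-0.0, 0.926, 0.377], [-1.0, -0.0, 0.001]]
ft_force: [-0.0, 0.4, 0.1]
width: 0.0361
```

Run:
```python
from h import *
go(.5712,-.1816,.077,22.2)
c=cap('scene');cv2.imwrite('pics/s27.png',cv2.resize(c['image'][170:290,240:400],(800,600),interpolation=cv2.INTER_CUBIC)[:,:,::-1])
d=cap('top');cv2.imwrite('pics/t27.png',cv2.resize(d['image'][150:265,265:425],None,fx=5,fy=5,interpolation=cv2.INTER_CUBIC)[:,:,::-1])
```

```text
shift [111.1, 159.8, 129.5] turn -0.1 | yaw 22.1 pos [0.5113, -0.3784, 0.188] w 36.1 t 80.3 F [-0.0, 0.4, 0.1] J6 31
```

View pics/s27.png

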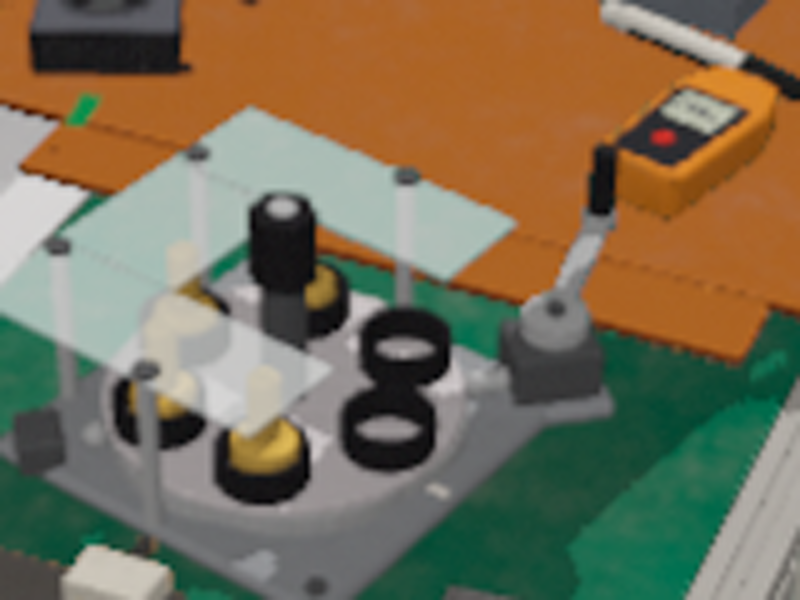

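View pics/t27.png

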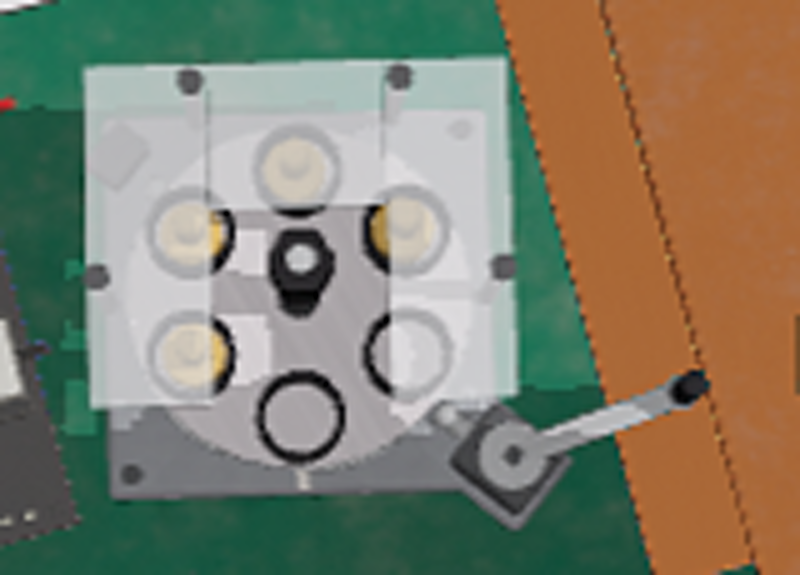

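Run:
```python
from h import *
d=cap('top')
a=cv2.imread('pics/top0.png')[:,:,::-1]; b=d['image']
for n,(u,v) in dict(jar=(173,274),imp=(188,187),tacho=(451,221)).items():
    print(n,np.abs(a[v-18:v+18,u-25:u+25].astype(int)-b[v-18:v+18,u-25:u+25]).mean())
print(job_done())
```

```text
jar 4.611666666666666
imp 3.260925925925926
tacho 4.006111111111111
the job is handed in; nothing more can be done
None
```

The job is done and handed in at about 80 s of the 210 s allowed. I opened the cam lever, stood all four weights upright in successive pockets through the front opening, and turned the knob one click (60°) clockwise after each. I then pushed the lever back over its high point and it snapped closed. The fourth weight had been knocked into a tray corner mid-run, so I measured its position again before picking it up.

- **Wheel:** The last pictures show four weights upright in their pockets and an empty pocket at the opening. Late in the run the front pocket stood about 0.5 mm off where it started, well within the fit.
- **Lever:** The post is back at its original closed position, and the pull on it before I let go showed it was past the high point.
- **Tachometer, jar and impeller:** A picture comparison at their original places showed only small differences (3 to 5 grey levels on average), so they look unmoved. I did not measure their positions exactly.
- **Forces:** The highest I read between moves was about 9 N, while gripping the knob. I did not log forces during the moves.
- **Disagreement:** The two cameras differed by up to about 3 mm on some positions. I used averages, and corrected the wheel axis from the knob grip. No check failed.

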